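Set up a straining stack on the kitchen scale

ROBOT

A 6-joint arm with a two-finger parallel gripper is mounted at the origin on the work surface. World frame = base frame: x ahead of the robot, y to its left, z up, the work surface at z = 0. Lengths are in mm, angles in rad, forces in N, time in s.
With the tool pointing down it reaches from about 400 to 925 mm from the base axis. Payload 12.5 kg.
Tool frame: the origin (TCP) lies at the very end of the fingers, on their centre line; the grasp point (between the pads) lies 19 mm behind it (env.grip_point_offset is the distance from the TCP to the grasp point, in mm); z points along the fingers, y is the direction in which the jaws open and shut (so a half turn about z gives the same grasp; the last joint's range is limited). The gripper opens to 95 mm and grips with 3 to 60 N. Pads are 20 mm wide; open, the fingers measure 119 mm over their backs; the gripper's body (75 mm by 180 mm) begins 59 mm behind the grasp point.
Start: joints at [1.111, 0.491, 1.559, -0, 1.092, -0.106], TCP at [216.525, 586.314, 214.661] pointing down, gripper open.
Joint ranges: [-3.1, 3.1], [-0.84, 2.19], [0.05, 2.79], [-1.13, 4.28], [0.06, 2.93], [-2.69, 2.69]. Speed limits (rad/s): [2.22, 2.22, 2.79, 3.14, 3.14, 3.14].

INTERFACE

Orientations are given as [roll, pitch, yaw] about the fixed x, y, z axes, in that order (R = Rz(yaw) Ry(pitch) Rx(roll)).
In Python, from cell import env gives the robot as it stands.
- The arm moves only by the tool drive_tool, never from a script. Its argument "commands" is a list of rows, each an object of numbers: "dx", "dy", "dz": the shift along the world's x, y, z in mm; "yaw": the turn about the world's z in degrees. In form: [{"dx": .., "dy": .., "dz": .., "yaw": ..}, ...]. A call has 1 to 5 rows; each row shifts and turns the commanded pose from where the row before left it; what a row does not reach is not made up. A row lasts 1/12 s, in which the tool goes at most 41.7 mm and 7.16 degrees, less where a joint would pass 70% of its speed; a pose out of reach is approached as far as the arm can. A call with a gripper value outside its range is refused whole. "grip" is the opening, from 0 (shut) to 1 (fully open), set as the call begins (left out, the last holds). The fingers move at their own pace and stop on an object; the grip force is fixed at half the most. Time passes only in rows, so rows that do not move let the fingers close. It gives the time, the measured TCP pose, the force and the opening at its end, in the units of the state.
- env.state(): the state, without advancing time (a new reading comes with each control period).
- env.read_camera(name): name is "scene" or "top" or "wrist"; returns the picture (400x640x3 uint8, red, green, blue); there is no depth.
- env.calibration(name): a dict with "intrinsics" (3x3 intrinsics, pixels), "rvec" (rotation vector, rad) and "tvec" (3), from world to camera coordinates, as OpenCV has them. Camera axes: x right, y down, z forward; pixel columns grow to the right and rows downward; lengths in mm; the calibration is good to about 2 mm. A picture is of the moment at which its call begins: read the wrist's pose just before it. calibration takes no time and is no camera call; for the wrist camera it gives the pose at the moment of the call.
- env.job_done(): hands the job in, once; it reports no verdict.
Trained networks look in the newest picture that a camera, given by its name, has taken for a name from the list of things; names that differ only in an ending like _2 or _b are one class to them, and where a whole thing is asked for, a point or a joint stands for the part that bears it (a point fixed in the world has none). Each returns a list of dicts, best first, with "conf" (0 to 1); they miss things now and then, are a little off and sometimes report something else, mostly with a low value. They report only what shows in the picture. A call takes as long as a camera call. They do not tell look-alikes from the thing itself.
- env.trace(query, camera): "pixels" (400x640 bool, what is visible of it) and "pixel" ([column, row] in pixels, amid what is visible of it).
- env.place_of(query, camera): "pixel" ([column, row] in pixels: a listed point, or the origin of a listed thing).
The state is a dict: "t": time; "joints": joint angles; "qvel": joint speeds; "tau": joint torques, N m; "eef_pos": TCP position; "tcp_rot": TCP orientation; "ft_force": force on the tool from outside, world axes, zero at the start; "moment": the same for the moment, N m; "opening": opening from 0.0 (shut) to 1.0 (fully open).
Only numpy, scipy, OpenCV 4.12 (cv2) and the standard library are available. Lean on these libraries where they do the work, as an engineer would, in place of code of your own. Each camera call takes 0.05 s, during which the arm holds its last target.

TASK

Set up for straining honey by weight: take the one open jar out of the row in the tray and stand it upright in the middle of the scale's platform, without dropping it. Then seat the blue funnel in its mouth, next the white fine strainer in the funnel, and last the red coarse strainer on top of the fine one, each fully down and level. Leave the five closed jars standing where they are.

Things in the scene. Friction and masses are not known exactly. Their poses are not given: they have to be found in the camera images.
- jar_mid (a point): Open hexagonal glass jar, the only one with no lid over its mouth; 84 mm high, about 0.2 kg. Point on its axis, 42 mm above its base; z up. Flats 62 mm apart face +x and -x, straight from base to 62 mm up; above is a round neck (53 mm, mouth 42 mm). At its +y corner its steel lid hangs stiffly, 38 to 46 mm off the axis. Closed jars stand next to it at +y and -y: grip the +x and -x flats.
- funnel_mid (a point): Blue plastic funnel standing on its spout, round about z, 62 mm high, 50 g. Point on its axis, 31 mm above the spout's end. Spout 36 mm wide outside, 30 mm at its end; 30 mm above the end a flat shoulder 50 mm wide, which comes to rest on the jar's rim. Rim 60 mm wide outside, 53 mm inside, straight over the uppermost 16 mm.
- fine_mid (a point): Fine strainer: white plastic collar, basket of close steel mesh below; round about z, 44 mm high, standing on its basket, 60 g. Point on its axis, 22 mm above the bottom. Collar 65 mm wide outside, 58 mm inside, the uppermost 20 mm; its underside (24 mm above the bottom) comes to rest on the funnel's rim. Basket 45 mm wide at the collar, 31 mm at the bottom.
- coarse_mid (a point): Coarse strainer: red plastic collar, shallow basket of wide steel mesh below; round about z, 35 mm high, standing on its basket, 60 g. Point on its axis, 17.5 mm above the bottom. Collar 69 mm wide outside, the uppermost 20 mm; its underside (15 mm above the bottom) comes to rest on top of the fine strainer's collar. Basket 50 mm wide at the collar, 38 mm at the bottom.
- scale_top (a point): The flat black kitchen scale (170 x 140 mm), fixed. The point is the centre of the top of its square steel platform (130 x 130 mm), 24 mm above the table; z is up, the display lies on its -x side. The platform does not sink.
- closed1_mid (a point): A closed jar of the row of six in the aluminium tray (floor 3 mm, rim 18 mm above the table; 92 mm from jar to jar): the same jar with its steel lid shut on top, 93 mm high; the point is on its axis, half-way up. To be left standing.
- closed2_mid (a point): Closed jar like closed1.
- closed3_mid (a point): Closed jar like closed1.
- closed4_mid (a point): Closed jar like closed1.
- closed5_mid (a point): Closed jar like closed1.
There are look-alikes about, which are no part of the job. Leave any orange look-alike of the part that bears scale_top alone.

How it is judged:
By the outcome, as a careful person would: the job done as asked, in the order asked, and still so for the second after the job is handed in, with the robot touching nothing.
It also fails if it takes over 128 s, if anything falls off the work surface, if the arm or the gripper's body presses on something with over 40 N, if the wrist force passes 120 N, or if a joint passes its speed limit or range.

## Working session

There is one attempt and no reset: what is moved stays moved. The work goes in short steps, Python scripts to look and compute and a tool call to move; the robot and the scene stay as the last step left them, time stands still between calls to the robot, and variables do not carry over. Pictures are saved under pics/ and viewed, and the job is handed in when it is done.

Besides the shell and the picture viewer there is one more tool, called as name([rows], argument=value, ...), one row to a line, values as JSON. drive_tool: Moves the arm, as the interface text tells. Its arguments: {"type":"object","properties":{"commands":{"type":"array"},"grip":{"type":"number"}},"required":["commands"]}

```bash
ls; mkdir -p pics
cat > h.py <<'E'
import numpy as np, cv2
from cell import env
def save(n,im): cv2.imwrite('pics/'+n+'.png',cv2.cvtColor(im,cv2.COLOR_RGB2BGR))
def cal(n):
    c=env.calibration(n); return np.array(c['intrinsics'],float),np.array(c['rvec'],float).reshape(3),np.array(c['tvec'],float).reshape(3)
def proj(p,n,c=None):
    K,r,t=c or cal(n); return cv2.projectPoints(np.array(p,float).reshape(-1,1,3),r,t,K,None)[0].reshape(-1,2)
def ray(px,n,c=None):
    K,r,t=c or cal(n); R=cv2.Rodrigues(r)[0]; d=R.T@np.linalg.inv(K)@np.array([px[0],px[1],1.]); return -R.T@t,d/np.linalg.norm(d)
def atz(px,n,z,c=None):
    o,d=ray(px,n,c); return o+d*(z-o[2])/d[2]
E
python3 - <<'E'
from h import *
s=env.state();print(s)
for n in ['scene','top','wrist']:
    save(n+'0',env.read_camera(n))
    K,r,t=cal(n);R=cv2.Rodrigues(r)[0];print(n,-R.T@t,K[0,0],R[2])
E
```

```text
pics
{'t': 0.0, 'joints': array([ 1.11140526e+00,  4.91562868e-01,  1.55943145e+00,  9.06083496e-06,
        1.09168303e+00, -1.05595817e-01]), 'qvel': array([-0.00057019,  0.00043796, -0.00216358, -0.00193957,  0.00103777,
       -0.00114063]), 'tau': array([-1.52531527e-03, -6.12209773e+01, -2.57795388e+01,  6.76689204e-02,
        5.68414468e-02,  2.98028172e-04]), 'eef_pos': array([216.40932201, 586.09238795, 214.06588766]), 'tcp_rot': array([-3.14051485e+00, -1.22317266e-04,  2.78779315e+00]), 'ft_force': array([-0.51421466, -0.33860273, -0.61356411]), 'moment': array([-0.06066659, -0.01807164,  0.00194988]), 'opening': 0.9970951292659141}
scene [1060.96395823   24.32503152  672.71150101] 368.84756868425404 [-0.72570746 -0.00247965 -0.68799893]
top [347.84220048  17.53403757 901.37569976] 400.14731126932435 [ 0.10073442 -0.01086368 -0.99485404]
wrist [147.30108962 611.13526504 383.98314179] 340.2304298739685 [ 0.24275964 -0.09012039 -0.96589133]
```

View pics/scene0.png

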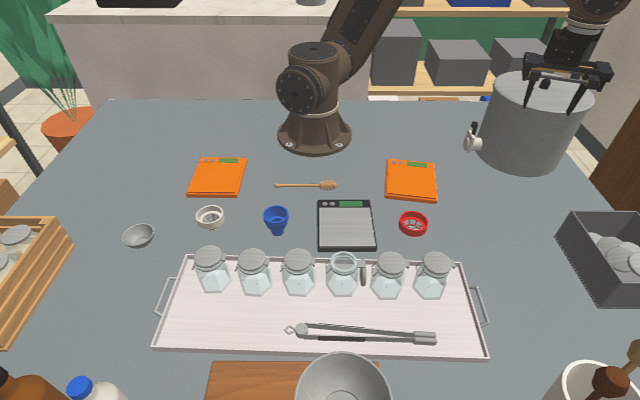

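View pics/top0.png

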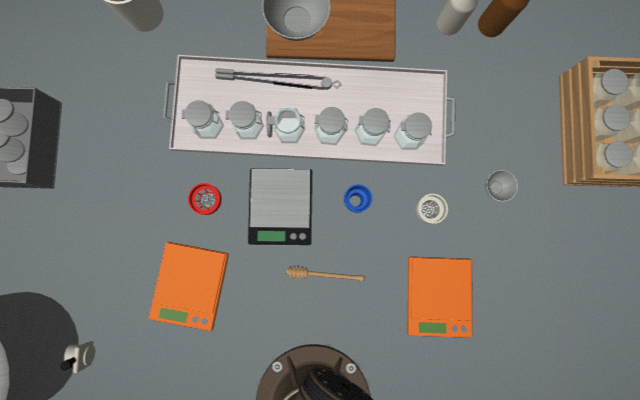

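Run:
```python
from h import *
Z=dict(jar_mid=45,funnel_mid=31,fine_mid=22,coarse_mid=17.5,scale_top=24,closed1_mid=49.5)
for q in Z:
  for n in ['scene','top']:
    for d in env.place_of(q,n):
        print(q,n,round(d['conf'],2),np.round(d['pixel'],1),np.round(atz(d['pixel'],n,Z[q]),1))
print(env.state()['t'])
```

```text
jar_mid scene 0.8 [341.3 271.2] [592.4  67.7  45. ]
jar_mid top 0.68 [288.1 122.5] [604.8  72.   45. ]
funnel_mid scene 0.66 [275.  221.3] [433.9 -87.2  31. ]
funnel_mid top 0.63 [204.8 117.3] [615.3 258.3  31. ]
fine_mid scene 0.97 [212.1 219.9] [ 421.6 -244.7   22. ]
fine_mid top 0.84 [428.3 209.5] [ 423.6 -242.7   22. ]
coarse_mid scene 0.8 [412.9 226. ] [434.1 250.3  17.5]
coarse_mid top 0.82 [204.2 199. ] [434.1 253.5  17.5]
coarse_mid top 0.2 [410.6 130.1] [ 603.6 -204.3   17.5]
scale_top scene 0.76 [409.6 179.4] [261.1 270.5  24. ]
scale_top scene 0.66 [344.4 222.9] [431.2  82.   24. ]
scale_top scene 0.57 [215.5 171. ] [ 228.2 -276.8   24. ]
scale_top top 0.97 [279.  198.5] [439.   87.8  24. ]
scale_top top 0.86 [441.4 286.8] [ 256.3 -270.2   24. ]
closed1_mid scene 0.75 [430.1 276.4] [607.4 249.3  49.5]
closed1_mid top 0.85 [204.8 116. ] [612.6 253.4  49.5]
0.75
```

Candidates: the open jar is at top (288,122) / scene (343,265), with its lid hanging beside it. The five other jars are lidded. The black scale is at top (280,206), and the two orange scales are look-alikes to leave alone. The grey bowl at top (502,186) is not the fine strainer, which is the white one at (432,208). Next are close crops to check this.

Run:
```python
from h import *
im=env.read_camera('top'); c=im[80:260,160:520]; save('topcrop',cv2.resize(c,None,fx=2.2,fy=2.2,interpolation=cv2.INTER_CUBIC))
im2=env.read_camera('scene'); c=im2[190:300,190:460]; save('scrop',cv2.resize(c,None,fx=2.9,fy=2.9,interpolation=cv2.INTER_CUBIC))
for q in ['jar_mid','funnel_mid','fine_mid','coarse_mid','scale_top']:
  for n in ['top','scene']:
    for d in env.trace(q,n):
        m=d['pixels'].astype(np.uint8); print(q,n,round(d['conf'],2),np.round(d['pixel']),m.sum(),cv2.minAreaRect(cv2.findNonZero(m)),cv2.boundingRect(m))
        if q=='scale_top' and d['conf']>.3:
            b=cv2.boxPoints(cv2.minAreaRect(cv2.findNonZero(m))); print(np.round([atz(p,n,24)[:2] for p in b],1).tolist())
```

```text
jar_mid top 0.91 [285. 125.] 1083 ((285.5, 124.5), (35.0, 39.0), 90.0) (266, 107, 40, 36)
jar_mid scene 0.78 [345. 273.] 1443 ((346.0, 273.5), (45.0, 40.0), 90.0) (326, 251, 41, 46)
jar_mid scene 0.63 [257. 270.] 1389 ((253.7909698486328, 272.1063537597656), (49.39737319946289, 34.26664352416992), 81.46923065185547) (236, 248, 37, 49)
funnel_mid top 0.86 [360. 198.] 572 ((358.0, 198.0), (28.0, 28.0), 90.0) (344, 184, 29, 29)
funnel_mid top 0.53 [204. 200.] 875 ((205.0, 198.0), (32.0, 34.0), 90.0) (188, 182, 35, 33)
funnel_mid scene 0.83 [282. 218.] 605 ((277.1470642089844, 220.08828735351562), (30.802024841308594, 24.981168746948242), 75.96376037597656) (263, 205, 27, 31)
fine_mid top 0.66 [431. 211.] 790 ((432.0, 208.5), (29.0, 32.0), 90.0) (416, 194, 33, 30)
fine_mid scene 0.65 [210. 216.] 605 ((210.2000274658203, 217.10000610351562), (27.280027389526367, 26.832815170288086), 26.56505012512207) (196, 204, 29, 28)
coarse_mid top 0.68 [201. 200.] 791 ((204.5, 199.0), (32.0, 33.0), 90.0) (188, 183, 34, 33)
coarse_mid scene 0.89 [411. 224.] 563 ((413.5, 223.5), (25.0, 29.0), 90.0) (399
[... 948 characters left out ...]
7.5, 225.5), (51.0, 59.0), 90.0) (318, 200, 60, 52)
[[348.4, 16.5], [347.1, 170.7], [519.5, 152.4], [520.6, 18.2]]
scale_top scene 0.71 [220. 176.] 2046 ((216.49998474121094, 176.99998474121094), (60.99999237060547, 39.99999237060547), -0.0) (186, 157, 62, 41)
[[339.7, -330.9], [161.4, -379.0], [159.7, -197.2], [338.3, -170.5]]
scale_top scene 0.48 [346. 276.] 1466 ((346.0, 273.5), (45.0, 40.0), 90.0) (326, 251, 41, 46)
[[520.5, 36.4], [519.7, 127.4], [638.5, 117.3], [639.1, 35.7]]
scale_top scene 0.4 [299. 273.] 1460 ((298.12567138671875, 272.484375), (34.761505126953125, 49.332191467285156), 2.38594388961792) (281, 248, 36, 50)
[[640.8, -58.6], [509.8, -65.0], [513.4, 14.8], [643.7, 12.3]]
```

View pics/topcrop.png

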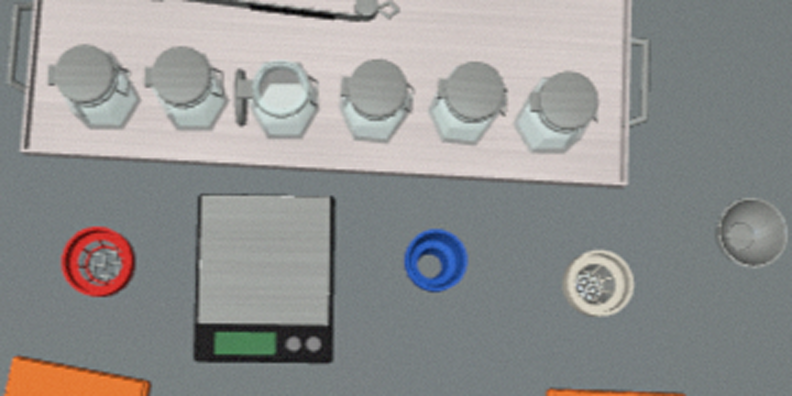

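View pics/scrop.png

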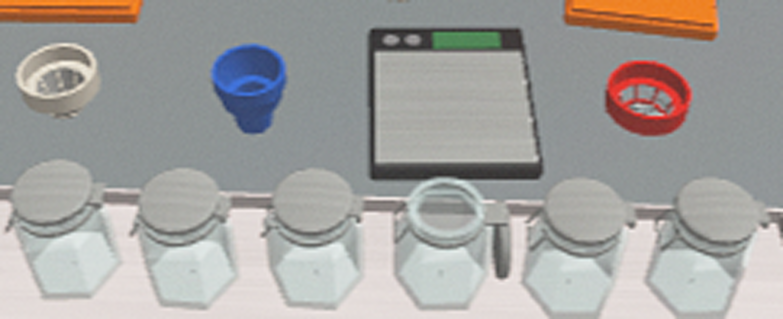

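Run:
```python
from h import *
f=lambda u,v:(u/2.2+160,v/2.2+80)
for n,p,z in [('plat',(264.5,260),24),('p1',(200,196),24),('p2',(330,197),24),('p3',(331,323),24),('p4',(198,324),24),('fun',(435.5,261),62),('fine',(599,283.5),44),('coarse',(98,261.5),35),('jar',(284,90),87),('tr1',(21,151),18),('tr2',(627,184),18),('lid1',(84,73),96),('lid6',(569,101),96)]:
    print(n,np.round(atz(f(*p),'top',z),1))
g=lambda u,v:(u/2.9+190,v/2.9+190)
for n,p,z in [('p1',(377,53),24),('p2',(523,51),24),('p3',(534,163),24),('p4',(373,165),24),('fun',(249,73),62),('fine',(58,72),44),('coarse',(648,89),35),('jar',(445,206),87),('lid1',(58,190),96),('lid6',(717,208),96)]:
    print('s',n,np.round(atz(g(*p),'scene',z),1))
# analytic collars by fitted ellipse: colour masks
im=env.read_camera('top');h=cv2.cvtColor(im,cv2.COLOR_RGB2HSV)
s=env.state();print(s['t'],s['eef_pos'],s['tcp_rot'])
K,r,t=cal('wrist');print(cv2.Rodrigues(r)[0],proj(s['eef_pos'],'wrist'))
```

```text
plat [439.8  85.1  24. ]
p1 [502.8 152.2  24. ]
p2 [505.5  21.3  24. ]
p3 [378.5  16.8  24. ]
p4 [374.1 148.8  24. ]
fun [439.2 -81.8  62. ]
fine [ 423.4 -244.8   44. ]
coarse [432.7 248.1  35. ]
jar [595.6  67.4  87. ]
tr1 [545.1 336.6  18. ]
tr2 [ 528.5 -281.9   18. ]
lid1 [603.7 254.4  96. ]
lid6 [ 590.3 -201.3   96. ]
s p1 [379.7  21.9  24. ]
s p2 [376.1 150.6  24. ]
s p3 [505.3 147.3  24. ]
s p4 [508.4  19.5  24. ]
s fun [444.1 -81.7  62. ]
s fine [ 426.  -244.4   44. ]
s coarse [433.  248.7  35. ]
s jar [598.6  70.   87. ]
s lid1 [ 594.  -196.5   96. ]
s lid6 [606. 254.  96.]
1.4 [216.53079819 586.30252723 214.64720486] [ 3.14153448e+00 -5.91760238e-06  2.78778573e+00]
[[ 3.46064895e-01  9.38210520e-01  3.31222550e-04]
 [ 9.06157754e-01 -3.34333478e-01  2.59035231e-01]
 [ 2.43140317e-01 -8.93428599e-02 -9.65867817e-01]] [[319.0861279  241.55450324]]
```

drive_tool([
  {"dx": 19, "dy": -26, "yaw": -3.6},
  {"dx": 19, "dy": -26, "yaw": -3.6},
  {"dx": 19, "dy": -26, "yaw": -3.6},
  {"dx": 19, "dy": -26, "yaw": -3.6},
  {"dx": 19, "dy": -26, "yaw": -3.6},
], grip=1)

```text
invalid input
```

drive_tool([
  {"dx": 19, "dy": -26, "yaw": -3.6},
  {"dx": 19, "dy": -26, "yaw": -3.6},
  {"dx": 19, "dy": -26, "yaw": -3.6},
  {"dx": 19, "dy": -26, "yaw": -3.6},
  {"dx": 19, "dy": -26, "yaw": -3.6},
])

```text
invalid input
```

drive_tool([
  {"dx": 19, "dy": -26, "yaw": -3.6},
  {"dx": 19, "dy": -26, "yaw": -3.6},
  {"dx": 19, "dy": -26, "yaw": -3.6},
  {"dx": 19, "dy": -26, "yaw": -3.6},
  {"dx": 19, "dy": -26, "yaw": -3.6},
])

```text
invalid input
```

drive_tool([
  {"dx": 19, "dy": -26, "yaw": -3.6},
  {"dx": 19, "dy": -26, "yaw": -3.6},
  {"dx": 19, "dy": -26, "yaw": -3.6},
  {"dx": 19, "dy": -26, "yaw": -3.6},
  {"dx": 0, "dy": 0, "yaw": 0},
])

```text
invalid input
```

drive_tool([
  {"dx": 19, "dy": -26, "dz": 0, "yaw": -3.6},
  {"dx": 19, "dy": -26, "dz": 0, "yaw": -3.6},
  {"dx": 19, "dy": -26, "dz": 0, "yaw": -3.6},
  {"dx": 19, "dy": -26, "dz": 0, "yaw": -3.6},
  {"dx": 19, "dy": -26, "dz": 0, "yaw": -3.6},
], grip=1.0)

```text
t: 1.82
eef_pos: [312.1, 455.1, 214.7]
tcp_rot: [3.141, 0.0, 2.471]
ft_force: [0.0, 1.1, 0.4]
opening: 1.001
```

drive_tool([
  {"dx": 19, "dy": -26, "dz": 0, "yaw": -3.6},
  {"dx": 19, "dy": -26, "dz": 0, "yaw": -3.6},
  {"dx": 19, "dy": -26, "dz": 0, "yaw": -3.6},
  {"dx": 19, "dy": -26, "dz": 0, "yaw": -3.6},
  {"dx": 19, "dy": -26, "dz": 0, "yaw": -3.6},
])

```text
t: 2.23
eef_pos: [407.3, 325.0, 214.8]
tcp_rot: [3.141, 0.0, 2.157]
ft_force: [-0.1, 0.6, 0.6]
opening: 0.999
```

drive_tool([
  {"dx": 19, "dy": -26, "dz": 0, "yaw": -3.6},
  {"dx": 19, "dy": -26, "dz": 0, "yaw": -3.6},
  {"dx": 19, "dy": -26, "dz": 0, "yaw": -3.6},
  {"dx": 19, "dy": -26, "dz": 0, "yaw": -3.6},
  {"dx": 19, "dy": -26, "dz": 0, "yaw": -3.6},
])

```text
t: 2.65
eef_pos: [502.3, 194.9, 214.8]
tcp_rot: [3.141, -0.0, 1.842]
ft_force: [1.3, 0.8, -0.4]
opening: 1.001
```

drive_tool([
  {"dx": 19, "dy": -26, "dz": 0, "yaw": -3.6},
  {"dx": 19, "dy": -26, "dz": 0, "yaw": -3.6},
  {"dx": 19, "dy": -26, "dz": 0, "yaw": -3.6},
  {"dx": 19, "dy": -26, "dz": 0, "yaw": -3.6},
  {"dx": 0, "dy": 0, "dz": 0, "yaw": 0},
])

```text
t: 3.07
eef_pos: [580.3, 88.4, 214.4]
tcp_rot: [3.14, 0.001, 1.587]
ft_force: [-0.6, -0.2, 0.5]
opening: 1.001
```

Run:
```python
from h import *
s=env.state();print(s['t'],s['eef_pos'],np.degrees(s['tcp_rot']))
c=cal('wrist'); im=env.read_camera('wrist')
for (x,y) in [(597,69)]:
    for p in [(x,y,87),(x,y,3)]: 
        u=proj(p,'wrist',c)[0]; print(u)
save('w1',im)
```

```text
3.0667 [580.29396333  88.35970138 214.44881473] [1.79919103e+02 4.22407518e-02 9.09189284e+01]
[336.7870295  204.28151966]
[332.81814878 182.65739373]
```

View pics/w1.png

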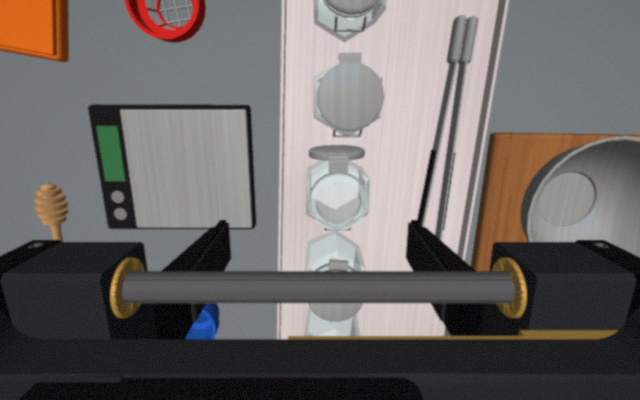

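The jar's mouth is at about (337,200), with its lid at (337,152), and the closed jars are above and below it. I'll zoom in to refine.

Run:
```python
from h import *
c=cal('wrist'); im=env.read_camera('wrist')
v=im.copy()
for z,r in [(87,26.5),(3,0)]:
    a=np.linspace(0,2*np.pi,40)
    for p in proj(np.c_[597+r*np.cos(a),69+r*np.sin(a),0*a+z],'wrist',c): cv2.circle(v,tuple(int(round(k*16)) for k in p),8,(255,0,0),-1,shift=4)
save('w1z',cv2.resize(np.hstack([im[130:250,280:400],v[130:250,280:400]]),None,fx=3.3,fy=3.3,interpolation=cv2.INTER_CUBIC))
for u in [(337,198),(337,200),(336,200)]: print(atz(u,'wrist',87,c))
```

```text
[595.32471627  76.96181303  87.        ]
[595.38966086  75.06782687  87.        ]
[594.47960965  75.0497723   87.        ]
```

View pics/w1z.png

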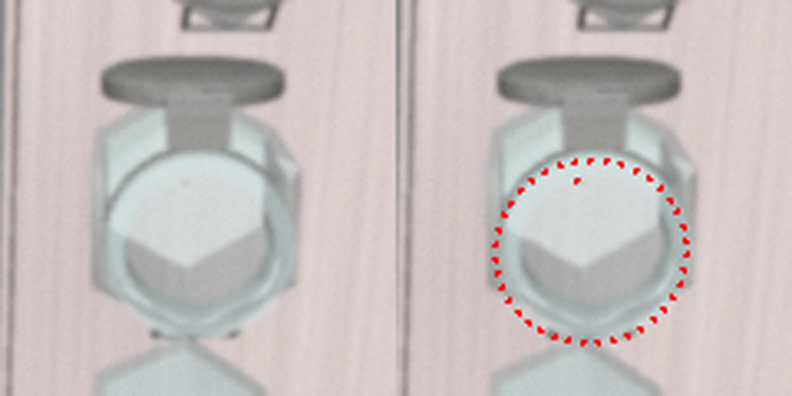

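drive_tool([
  {"dx": 10, "dy": -10, "dz": 0, "yaw": -1.5},
  {"dx": 10, "dy": -10, "dz": 0, "yaw": -1.5},
  {"dx": 0, "dy": 0, "dz": 0, "yaw": 0},
  {"dx": 0, "dy": 0, "dz": 0, "yaw": 0},
])

```text
t: 3.5
eef_pos: [597.8, 72.2, 214.5]
tcp_rot: [3.142, -0.0, 1.541]
ft_force: [-0.2, -0.6, -0.8]
opening: 1.002
```

Run:
```python
from h import *
s=env.state();print(s['t'],s['eef_pos'],np.degrees(s['tcp_rot']),s['joints'])
```

```text
3.5 [597.83529519  72.21262374 214.53615321] [ 1.79996566e+02 -1.22326699e-03  8.83144755e+01] [1.05440039e-02 4.58403112e-01 1.61725129e+00 2.16388334e-05
 1.06587751e+00 3.99514903e-02]
```

drive_tool([
  {"dx": 0, "dy": 0, "dz": -25, "yaw": 0},
  {"dx": 0, "dy": 0, "dz": -25, "yaw": 0},
  {"dx": 0, "dy": 0, "dz": -25, "yaw": 0},
  {"dx": 0, "dy": 0, "dz": -25, "yaw": 0},
  {"dx": 0, "dy": 0, "dz": -20, "yaw": 0},
])

```text
t: 3.92
eef_pos: [596.7, 72.9, 93.1]
tcp_rot: [-3.141, -0.0, 1.543]
ft_force: [-0.3, -0.3, -0.1]
opening: 0.999
```

Run:
```python
from h import *
save('w2',env.read_camera('wrist'))
save('s2',cv2.resize(env.read_camera('scene')[180:320,240:440],None,fx=3.5,fy=3.5))
```

```text
(no output)
```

View pics/w2.png

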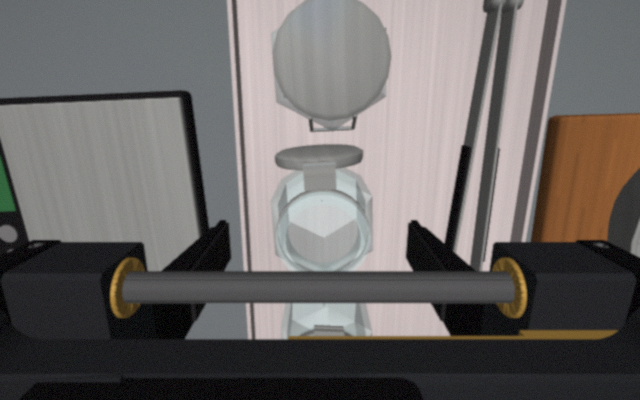

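View pics/s2.png

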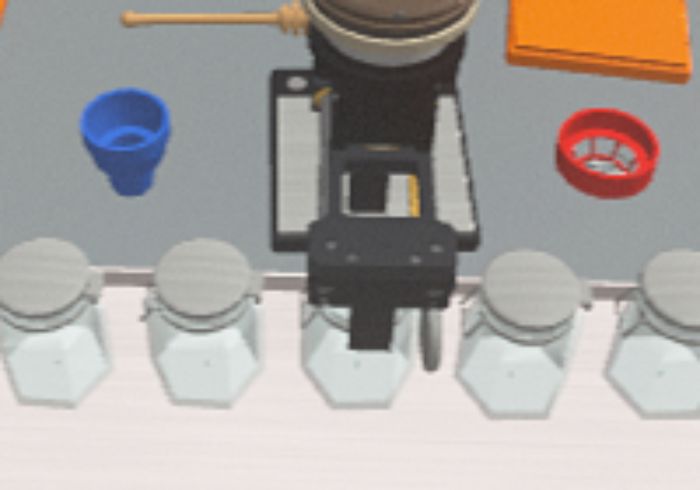

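Run:
```python
from h import *
c=cal('wrist'); im=env.read_camera('wrist')
v=im.copy();a=np.linspace(0,2*np.pi,40)
for p in proj(np.c_[598+26.5*np.cos(a),72+26.5*np.sin(a),0*a+87],'wrist',c): cv2.circle(v,tuple(int(round(k*16)) for k in p),8,(255,0,0),-1,shift=4)
save('w2z',cv2.resize(np.hstack([im[140:280,260:390],v[140:280,260:390]]),None,fx=3,fy=3,interpolation=cv2.INTER_CUBIC))
print(env.state()['eef_pos'])
```

```text
[596.8004462   72.75697306  93.91482822]
```

View pics/w2z.png

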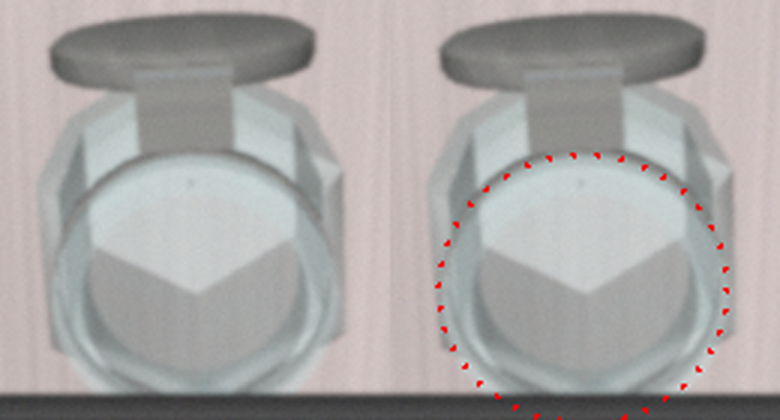

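drive_tool([
  {"dx": 1, "dy": 0, "dz": -20, "yaw": 0},
  {"dx": 0, "dy": 0, "dz": -20, "yaw": 0},
  {"dx": 0, "dy": 0, "dz": -15, "yaw": 0},
  {"dx": 0, "dy": 0, "dz": -10, "yaw": 0},
  {"dx": 0, "dy": 0, "dz": 0, "yaw": 0},
])

```text
t: 4.48
eef_pos: [598.3, 72.5, 29.2]
tcp_rot: [-3.141, 0.0, 1.542]
ft_force: [0.2, 0.6, 0.7]
opening: 0.998
```

drive_tool([
  {"dx": 0, "dy": 0, "dz": 0, "yaw": 0},
  {"dx": 0, "dy": 0, "dz": 0, "yaw": 0},
  {"dx": 0, "dy": 0, "dz": 0, "yaw": 0},
  {"dx": 0, "dy": 0, "dz": 0, "yaw": 0},
  {"dx": 0, "dy": 0, "dz": 0, "yaw": 0},
], grip=0.0)

```text
t: 4.9
eef_pos: [598.8, 72.3, 30.3]
tcp_rot: [3.141, -0.0, 1.542]
ft_force: [-0.2, 0.2, -0.7]
opening: 0.704
```

drive_tool([
  {"dx": 0, "dy": 0, "dz": 0, "yaw": 0},
  {"dx": 0, "dy": 0, "dz": 0, "yaw": 0},
  {"dx": 0, "dy": 0, "dz": 0, "yaw": 0},
  {"dx": 0, "dy": 0, "dz": 0, "yaw": 0},
  {"dx": 0, "dy": 0, "dz": 0, "yaw": 0},
])

```text
t: 5.32
eef_pos: [598.8, 72.3, 30.2]
tcp_rot: [3.141, -0.0, 1.542]
ft_force: [-0.8, -0.3, 5.4]
opening: 0.659
```

drive_tool([
  {"dx": 0, "dy": 0, "dz": 5, "yaw": 0},
  {"dx": 0, "dy": 0, "dz": 15, "yaw": 0},
  {"dx": 0, "dy": 0, "dz": 20, "yaw": 0},
  {"dx": 0, "dy": 0, "dz": 20, "yaw": 0},
  {"dx": 0, "dy": 0, "dz": 10, "yaw": 0},
])

```text
t: 5.73
eef_pos: [598.9, 72.4, 101.6]
tcp_rot: [3.14, -0.0, 1.542]
ft_force: [1.0, -0.5, -2.7]
opening: 0.658
```

drive_tool([
  {"dx": -10, "dy": 0, "dz": 0, "yaw": 0},
  {"dx": -20, "dy": 0, "dz": 0, "yaw": 0},
  {"dx": -20, "dy": 0, "dz": 0, "yaw": 0},
  {"dx": -20, "dy": 0, "dz": 0, "yaw": 0},
  {"dx": -20, "dy": 3, "dz": 0, "yaw": 0},
])

```text
t: 6.15
eef_pos: [507.2, 75.1, 99.3]
tcp_rot: [-3.141, 0.0, 1.541]
ft_force: [-0.3, 0.5, -2.2]
opening: 0.661
```

drive_tool([
  {"dx": -20, "dy": 3, "dz": 0, "yaw": 0},
  {"dx": -20, "dy": 3, "dz": 0, "yaw": 0},
  {"dx": -20, "dy": 3, "dz": 0, "yaw": 0},
  {"dx": -8, "dy": 1, "dz": 0, "yaw": 0},
  {"dx": 0, "dy": 0, "dz": 0, "yaw": 0},
])

```text
t: 6.57
eef_pos: [439.2, 85.5, 99.7]
tcp_rot: [-3.141, 0.0, 1.542]
ft_force: [0.6, -0.1, -2.6]
opening: 0.659
```

Run:
```python
from h import *
s=env.state();print(s['t'],s['eef_pos'],s['tcp_rot'],s['opening'])
save('w3',env.read_camera('wrist'))
save('s3',cv2.resize(env.read_camera('scene')[120:320,190:460],None,fx=2.9,fy=2.9))
```

```text
6.5667 [439.17758888  85.49556824  99.69091653] [-3.14053011e+00  9.05104737e-05  1.54216868e+00] 0.6586932077303111
```

View pics/w3.png

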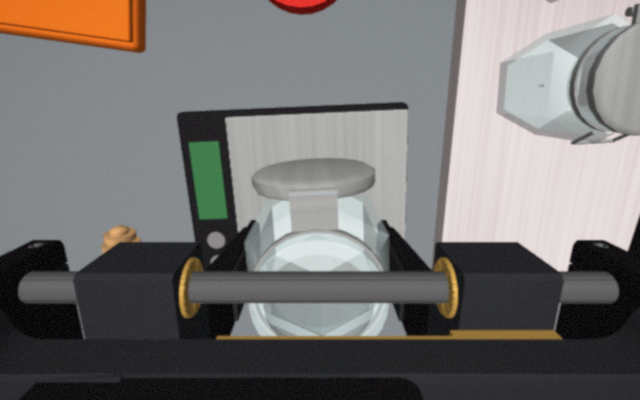

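View pics/s3.png

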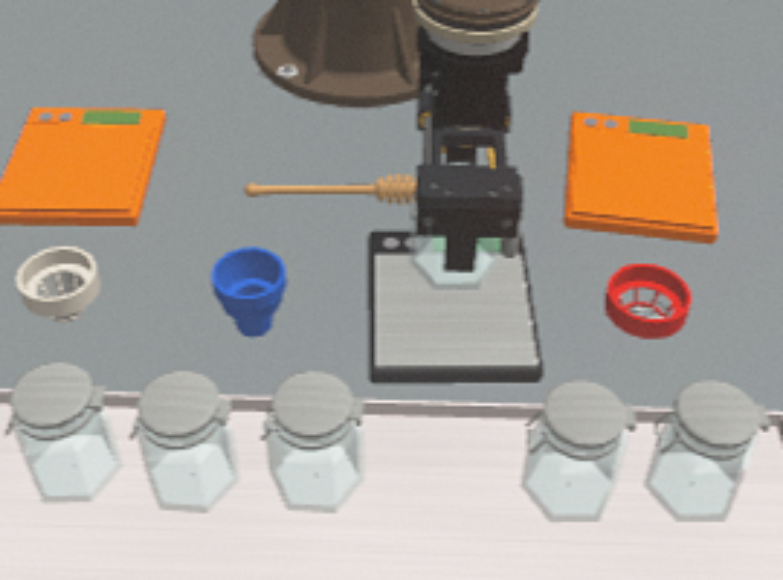

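drive_tool([
  {"dx": 1, "dy": 0, "dz": -14, "yaw": 0},
  {"dx": 0, "dy": 0, "dz": -14, "yaw": 0},
  {"dx": 0, "dy": 0, "dz": -10, "yaw": 0},
  {"dx": 0, "dy": 0, "dz": -5, "yaw": 0},
  {"dx": 0, "dy": 0, "dz": 0, "yaw": 0},
])

```text
t: 7.08
eef_pos: [442.1, 85.1, 55.7]
tcp_rot: [-3.141, 0.0, 1.541]
ft_force: [-0.1, 0.4, -3.5]
opening: 0.658
```

drive_tool([
  {"dx": 0, "dy": 0, "dz": -2, "yaw": 0},
  {"dx": 0, "dy": 0, "dz": -1, "yaw": 0},
  {"dx": 0, "dy": 0, "dz": 0, "yaw": 0},
])

```text
t: 7.33
eef_pos: [441.9, 85.3, 53.9]
tcp_rot: [3.141, -0.0, 1.542]
ft_force: [0.1, -0.0, -1.9]
opening: 0.657
```

drive_tool([
  {"dx": -1, "dy": 0, "dz": -1, "yaw": 0},
  {"dx": 0, "dy": 0, "dz": 0, "yaw": 0},
])

```text
t: 7.5
eef_pos: [440.5, 85.3, 52.9]
tcp_rot: [3.141, -0.0, 1.542]
ft_force: [-0.8, -0.2, -3.0]
opening: 0.661
```

drive_tool([
  {"dx": 0, "dy": 0, "dz": -1, "yaw": 0},
  {"dx": 0, "dy": 0, "dz": 0, "yaw": 0},
])

```text
t: 7.67
eef_pos: [440.5, 85.3, 51.7]
tcp_rot: [3.141, -0.0, 1.542]
ft_force: [0.3, -0.2, -2.6]
opening: 0.657
```

drive_tool([
  {"dx": 0, "dy": 0, "dz": -0.7, "yaw": 0},
  {"dx": 0, "dy": 0, "dz": 0, "yaw": 0},
])

```text
t: 7.83
eef_pos: [440.6, 85.3, 51.1]
tcp_rot: [3.141, -0.0, 1.542]
ft_force: [0.1, -0.1, 1.0]
opening: 0.657
```

drive_tool([
  {"dx": 0, "dy": 0, "dz": -0.6, "yaw": 0},
  {"dx": 0, "dy": 0, "dz": 0, "yaw": 0},
])

```text
t: 8.0
eef_pos: [440.6, 85.3, 51.1]
tcp_rot: [3.141, -0.0, 1.542]
ft_force: [-3.2, -0.2, 14.1]
opening: 0.662
```

drive_tool([
  {"dx": 0, "dy": 0, "dz": 0.5, "yaw": 0},
  {"dx": 0, "dy": 0, "dz": 0, "yaw": 0},
])

```text
t: 8.17
eef_pos: [440.6, 85.3, 51.1]
tcp_rot: [3.141, -0.0, 1.542]
ft_force: [-1.6, -0.4, 6.4]
opening: 0.66
```

drive_tool([
  {"dx": 0, "dy": 0, "dz": 0, "yaw": 0},
  {"dx": 0, "dy": 0, "dz": 0, "yaw": 0},
  {"dx": 0, "dy": 0, "dz": 0, "yaw": 0},
  {"dx": 0, "dy": 0, "dz": 0, "yaw": 0},
  {"dx": 0, "dy": 0, "dz": 0, "yaw": 0},
], grip=1.0)

```text
t: 8.58
eef_pos: [440.6, 85.3, 50.8]
tcp_rot: [3.142, 0.0, 1.542]
ft_force: [-0.1, -0.7, 0.3]
opening: 0.949
```

drive_tool([
  {"dx": 0, "dy": 0, "dz": 15, "yaw": 0},
  {"dx": 0, "dy": 0, "dz": 25, "yaw": 0},
  {"dx": 0, "dy": 0, "dz": 25, "yaw": 0},
  {"dx": 0, "dy": 0, "dz": 25, "yaw": 0},
  {"dx": 0, "dy": 0, "dz": 20, "yaw": 0},
])

```text
t: 9.0
eef_pos: [440.6, 85.3, 162.5]
tcp_rot: [3.141, -0.0, 1.542]
ft_force: [-0.3, -0.2, -0.3]
opening: 0.999
```

drive_tool([
  {"dx": 0, "dy": -20, "dz": 5, "yaw": 0},
  {"dx": 0, "dy": -30, "dz": 0, "yaw": 0},
  {"dx": 0, "dy": -30, "dz": 0, "yaw": 0},
  {"dx": 0, "dy": -30, "dz": 0, "yaw": 0},
  {"dx": 0, "dy": -30, "dz": 0, "yaw": 0},
])

```text
t: 9.42
eef_pos: [440.3, -56.0, 166.0]
tcp_rot: [3.141, 0.0, 1.542]
ft_force: [0.2, 0.6, -0.4]
opening: 1.002
```

drive_tool([
  {"dx": 0, "dy": -20, "dz": 0, "yaw": 0},
  {"dx": 0, "dy": -7, "dz": 0, "yaw": 0},
  {"dx": 0, "dy": 0, "dz": 0, "yaw": 0},
  {"dx": 0, "dy": 0, "dz": 0, "yaw": 0},
])

```text
t: 9.75
eef_pos: [440.3, -81.3, 165.7]
tcp_rot: [-3.141, -0.0, 1.541]
ft_force: [0.0, 0.1, -0.4]
opening: 1.002
```

```bash
cat >> h.py <<'E'
def ring(v,c,n,x,y,z,r,col=(255,0,0)):
    a=np.linspace(0,2*np.pi,60)
    for p in proj(np.c_[x+r*np.cos(a),y+r*np.sin(a),0*a+z],n,c): cv2.circle(v,tuple(int(round(k*16)) for k in p),6,col,-1,shift=4)
E
python3 - <<'E'
from h import *
s=env.state();print(s['t'],s['eef_pos'],np.degrees(s['tcp_rot']))
c=cal('wrist'); im=env.read_camera('wrist');v=im.copy()
ring(v,c,'wrist',441,-82,62,30)
save('w4',v)
c=cal('top');t=env.read_camera('top');ring(t,c,'top',440.5,85.3,108,26.5);ring(t,c,'top',441,-82,62,30)
save('t4',cv2.resize(t[100:260,180:400],None,fx=3.5,fy=3.5,interpolation=cv2.INTER_CUBIC))
c=cal('scene');t=env.read_camera('scene');ring(t,c,'scene',440.5,85.3,108,26.5);ring(t,c,'scene',441,-82,62,30)
save('s4',cv2.resize(t[150:270,230:430],None,fx=3.9,fy=3.9,interpolation=cv2.INTER_CUBIC))
E
```

```text
9.75 [440.33814861 -81.28930732 165.74205964] [-1.79983082e+02 -1.63092030e-02  8.82823369e+01]
```

View pics/w4.png

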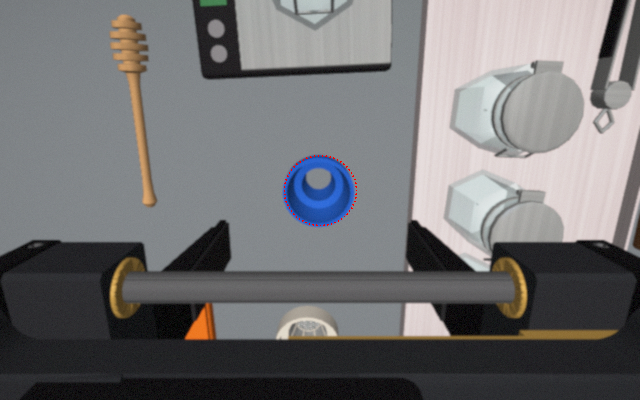

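View pics/t4.png

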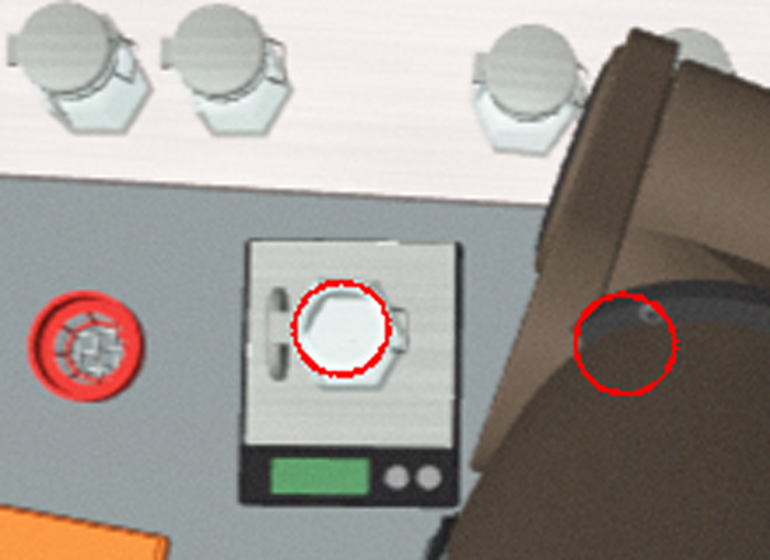

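View pics/s4.png

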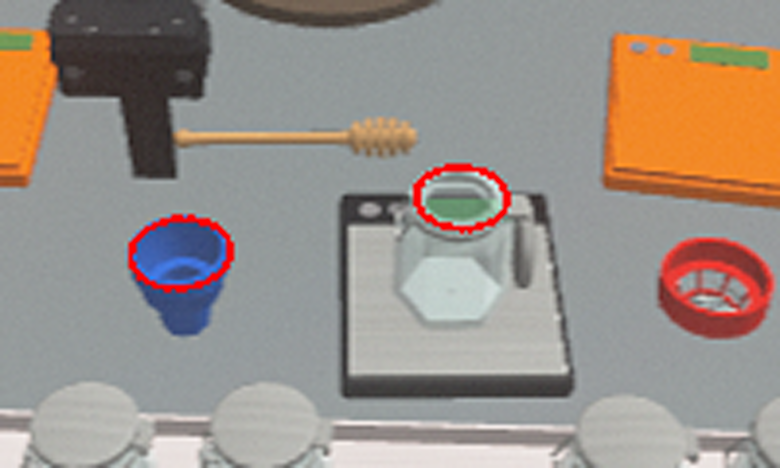

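The jar stands at the platform centre and the blue funnel's ring fits. Next I'll quantify the funnel's offset from the blue mask.

Run:
```python
from h import *
c=cal('wrist'); im=env.read_camera('wrist')
h=cv2.cvtColor(im,cv2.COLOR_RGB2HSV);m=((h[...,0]>100)&(h[...,0]<125)&(h[...,1]>130)).astype(np.uint8);m[240:]=0
cs=max(cv2.findContours(m,0,1)[0],key=cv2.contourArea);e=cv2.fitEllipse(cv2.convexHull(cs));print(e)
p=proj(np.c_[441+30*np.cos(a:=np.linspace(0,6.28,60)),-82+30*np.sin(a),0*a+62],'wrist',c).astype(np.float32);e2=cv2.fitEllipse(p);print(e2)
print(atz(e[0],'wrist',62,c)-atz(e2[0],'wrist',62,c))
```

```text
((317.9906311035156, 191.67913818359375), (70.67967987060547, 70.9093017578125), 169.8435821533203)
((319.80059814453125, 190.82958984375), (69.60143280029297, 72.0614013671875), 88.94654083251953)
[-1.52603207 -0.69076388  0.        ]
```

drive_tool([
  {"dx": -1, "dy": -1.4, "dz": -25, "yaw": 0},
  {"dx": 0, "dy": 0, "dz": -30, "yaw": 0},
  {"dx": 0, "dy": 0, "dz": -30, "yaw": 0},
  {"dx": 0, "dy": 0, "dz": -30, "yaw": 0},
  {"dx": 0, "dy": 0, "dz": -14, "yaw": 0},
])

```text
t: 10.37
eef_pos: [438.6, -82.0, 34.3]
tcp_rot: [-3.139, -0.001, 1.543]
ft_force: [-0.5, -0.1, 0.2]
opening: 1.004
```

drive_tool([
  {"dx": 0, "dy": 0, "dz": 0, "yaw": 0},
  {"dx": 0, "dy": 0, "dz": 0, "yaw": 0},
])

```text
t: 10.53
eef_pos: [439.4, -82.5, 36.7]
tcp_rot: [-3.14, -0.0, 1.543]
ft_force: [-0.3, 0.6, 1.2]
opening: 1.003
```

drive_tool([
  {"dx": 0, "dy": 0, "dz": -1, "yaw": 0},
  {"dx": 0, "dy": 0, "dz": 0, "yaw": 0},
  {"dx": 0, "dy": 0, "dz": 0, "yaw": 0},
  {"dx": 0, "dy": 0, "dz": 0, "yaw": 0},
  {"dx": 0, "dy": 0, "dz": 0, "yaw": 0},
], grip=0.0)

```text
t: 10.95
eef_pos: [439.8, -83.2, 36.4]
tcp_rot: [3.14, 0.0, 1.542]
ft_force: [-0.3, -1.1, -0.2]
opening: 0.705
```

drive_tool([
  {"dx": 0, "dy": 0, "dz": 0, "yaw": 0},
  {"dx": 0, "dy": 0, "dz": 0, "yaw": 0},
  {"dx": 0, "dy": 0, "dz": 0, "yaw": 0},
  {"dx": 0, "dy": 0, "dz": 0, "yaw": 0},
  {"dx": 0, "dy": 0, "dz": 0, "yaw": 0},
])

```text
t: 11.37
eef_pos: [439.7, -83.2, 36.0]
tcp_rot: [3.141, 0.0, 1.542]
ft_force: [-0.1, -0.3, 4.7]
opening: 0.628
```

Run:
```python
from h import *
s=env.state();print(s['t'],s['eef_pos'],s['opening']*95)
v=env.read_camera('wrist');save('w5',v)
```

```text
11.3667 [439.65507466 -83.15886207  36.02771241] 59.65743754648754
```

View pics/w5.png

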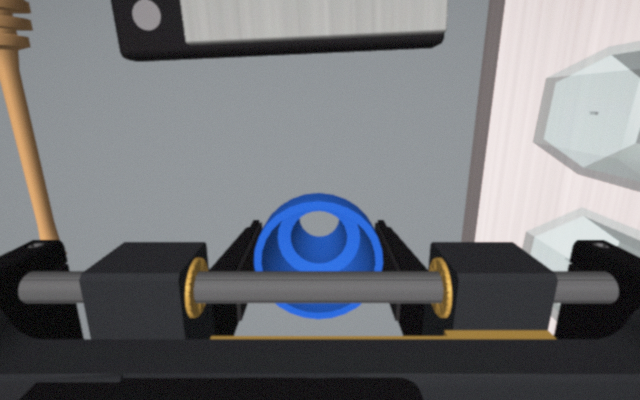

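drive_tool([
  {"dx": 0, "dy": 0, "dz": 10, "yaw": 0},
  {"dx": 0, "dy": 0, "dz": 30, "yaw": 0},
  {"dx": 0, "dy": 0, "dz": 30, "yaw": 0},
  {"dx": 0, "dy": 0, "dz": 30, "yaw": 0},
  {"dx": 0, "dy": 0, "dz": 25, "yaw": 0},
])

```text
t: 11.83
eef_pos: [439.4, -83.0, 162.6]
tcp_rot: [3.141, 0.0, 1.542]
ft_force: [1.0, 0.2, 0.3]
opening: 0.631
```

drive_tool([
  {"dx": 0, "dy": 20, "dz": 0, "yaw": 0},
  {"dx": 0, "dy": 30, "dz": 0, "yaw": 0},
  {"dx": 0, "dy": 30, "dz": 0, "yaw": 0},
  {"dx": 0, "dy": 30, "dz": 0, "yaw": 0},
  {"dx": 0, "dy": 30, "dz": 0, "yaw": 0},
])

```text
t: 12.25
eef_pos: [439.1, 58.2, 160.8]
tcp_rot: [-3.141, 0.0, 1.541]
ft_force: [1.5, -0.0, 0.0]
opening: 0.631
```

drive_tool([
  {"dx": 0, "dy": 20, "dz": 0, "yaw": 0},
  {"dx": 1, "dy": 8.5, "dz": 0, "yaw": 0},
  {"dx": 0, "dy": 0, "dz": 0, "yaw": 0},
  {"dx": 0, "dy": 0, "dz": 0, "yaw": 0},
])

```text
t: 12.58
eef_pos: [440.5, 85.2, 160.7]
tcp_rot: [-3.141, 0.0, 1.543]
ft_force: [-0.2, 0.2, -1.0]
opening: 0.629
```

```bash
cat > look.py <<'E'
from h import *
import sys
n=sys.argv[1]
s=env.state();print(s['t'],s['eef_pos'],np.degrees(s['tcp_rot']),s['opening']*95)
a=env.read_camera('scene')[130:260,260:430]; b=env.read_camera('wrist')
save('s'+n,cv2.resize(a,None,fx=4,fy=4,interpolation=cv2.INTER_CUBIC)); save('w'+n,b)
E
python3 look.py 6
```

```text
12.5833 [440.46950397  85.15662594 160.69598621] [-1.79982962e+02  1.25519373e-02  8.83892800e+01] 59.72193432776853
```

View pics/s6.png

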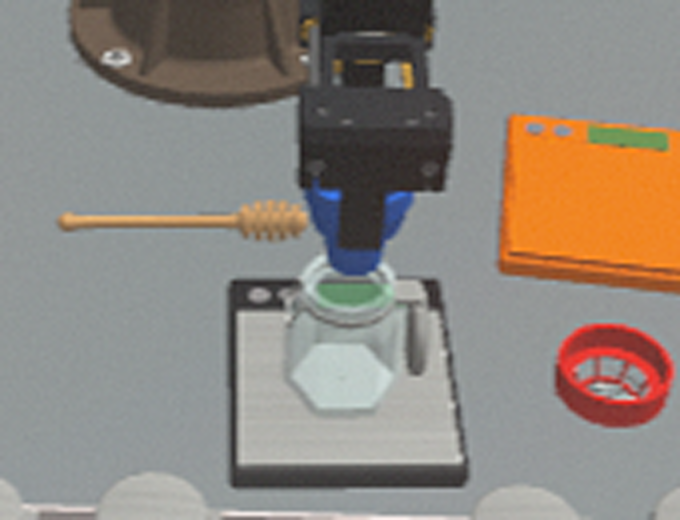

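View pics/w6.png

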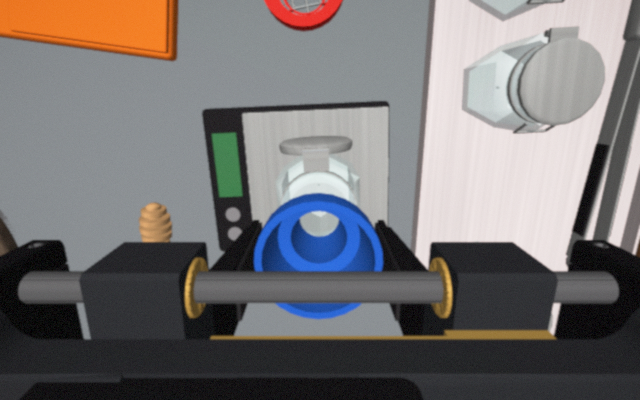

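Run:
```python
from h import *
c=cal('scene');im=env.read_camera('scene')
ring(im,c,'scene',440.5,85.8,108,26.5);ring(im,c,'scene',440.5,84.9,124.7,15,(255,255,0));ring(im,c,'scene',440.5,84.9,186.7,30,(255,255,0))
save('s6o',cv2.resize(im[170:220,310:380],None,fx=10,fy=10,interpolation=cv2.INTER_CUBIC))
```

View pics/s6o.png

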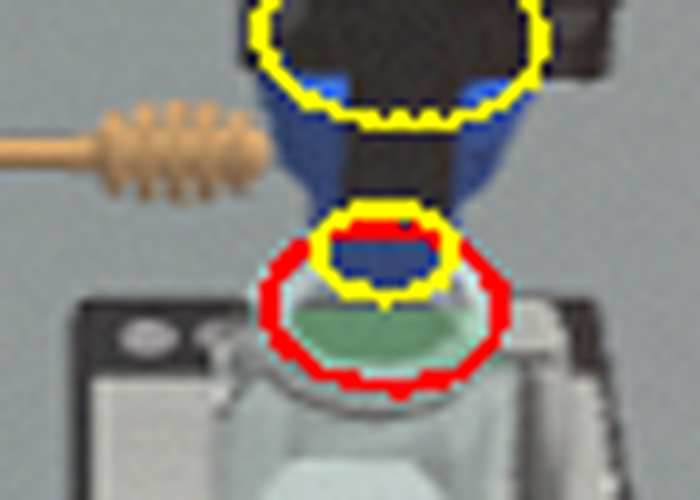

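Run:
```python
from h import *
im=env.read_camera('scene')
save('s6p',cv2.resize(im[170:220,310:380],None,fx=10,fy=10,interpolation=cv2.INTER_CUBIC))
```

```text
(no output)
```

View pics/s6p.png

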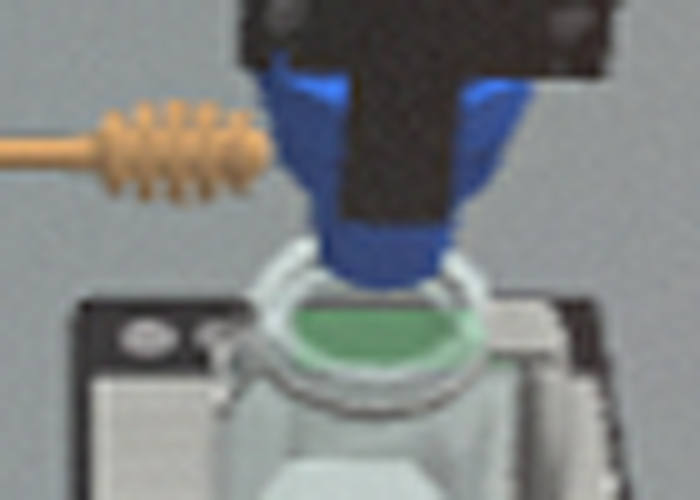

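drive_tool([
  {"dx": 0, "dy": -20, "dz": 0, "yaw": 0},
  {"dx": 0, "dy": -25, "dz": 0, "yaw": 0},
  {"dx": 0, "dy": -25, "dz": 0, "yaw": 0},
  {"dx": 0, "dy": -20, "dz": 0, "yaw": 0},
  {"dx": 0, "dy": -10, "dz": 0, "yaw": 0},
])

```text
t: 13.2
eef_pos: [440.5, -17.0, 160.9]
tcp_rot: [3.141, 0.0, 1.539]
ft_force: [0.0, 0.2, -0.1]
opening: 0.631
```

drive_tool([
  {"dx": 0, "dy": 0, "dz": 0, "yaw": 0},
  {"dx": 0, "dy": 0, "dz": 0, "yaw": 0},
  {"dx": 0, "dy": 0, "dz": 0, "yaw": 0},
])

```text
t: 13.45
eef_pos: [440.4, -14.1, 160.8]
tcp_rot: [-3.142, -0.0, 1.541]
ft_force: [0.4, 0.3, -0.8]
opening: 0.63
```

Run:
```python
from h import *
s=env.state();print(s['t'],s['eef_pos'])
out=[]
for n in ['top','scene','wrist']:
    c=cal(n);im=env.read_camera(n);u=proj((440.5,85.3,108),n,c)[0];print(n,u, [np.round(atz(u+d,n,108,c)-[440.5,85.3,108],2)[:2] for d in [(1,0),(0,1)]])
    hw=30 if n!='wrist' else 50
    x,y=np.round(u).astype(int);x0=x-hw;y0=y-hw
    v=im.copy();ring(v,c,n,440.5,85.3,108,26.5);ring(v,c,n,440.5,85.3,108,21)
    f=780/4/hw
    sl=np.s_[max(y0,0):y+hw,x0:x+hw]
    save('j_'+n,cv2.resize(np.hstack([im[sl],v[sl]]),None,fx=f,fy=f,interpolation=cv2.INTER_CUBIC))
```

```text
13.45 [440.41984627 -14.09945072 160.84543755]
top [277.04154963 193.33390908] [array([ 0.05, -1.99]), array([-2.01, -0.07])]
scene [347.79833169 200.11172402] [array([-0.02,  2.27]), array([ 3.37, -0.16])]
wrist [315.01427279  54.96311486] [array([ 0.61, -0.02]), array([-0.02, -0.57])]
```

View pics/j_top.png

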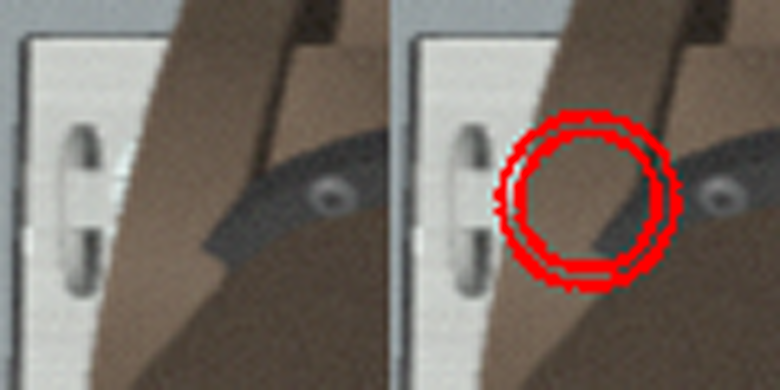

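View pics/j_scene.png

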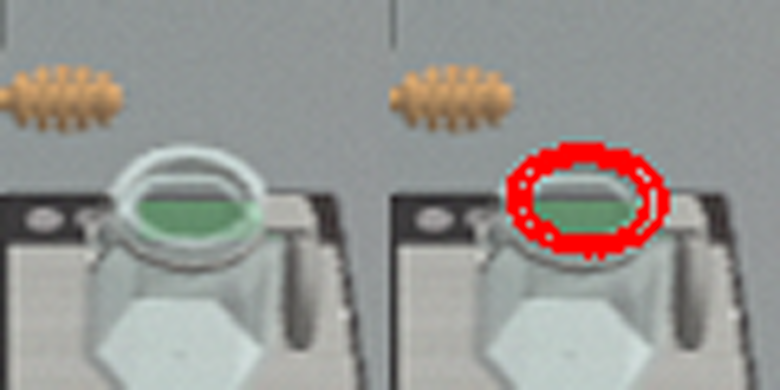

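View pics/j_wrist.png

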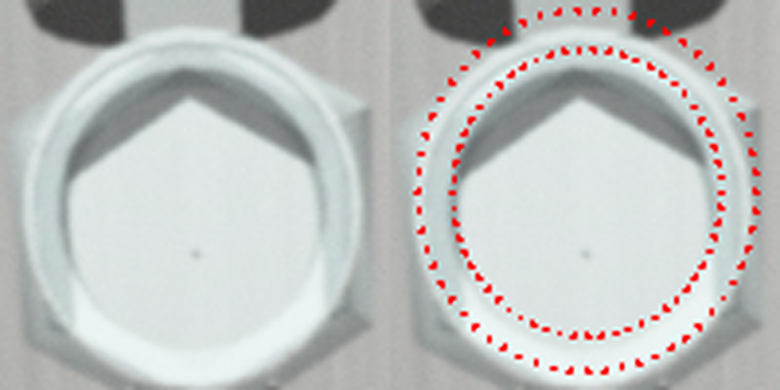

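drive_tool([
  {"dx": 0, "dy": 20, "dz": 0, "yaw": 0},
  {"dx": 0, "dy": 25, "dz": 0, "yaw": 0},
  {"dx": 0, "dy": 25, "dz": 0, "yaw": 0},
  {"dx": 0, "dy": 20, "dz": 0, "yaw": 0},
  {"dx": 0, "dy": 7, "dz": 0, "yaw": 0},
])

```text
t: 14.02
eef_pos: [440.2, 84.9, 160.9]
tcp_rot: [3.141, -0.0, 1.544]
ft_force: [-0.5, 0.0, -0.4]
opening: 0.629
```

drive_tool([
  {"dx": 0, "dy": 0, "dz": -5, "yaw": 0},
  {"dx": 0, "dy": 0, "dz": -5, "yaw": 0},
  {"dx": 0, "dy": 0, "dz": -3, "yaw": 0},
  {"dx": 0, "dy": 0, "dz": 0, "yaw": 0},
])

```text
t: 14.35
eef_pos: [440.2, 81.6, 147.0]
tcp_rot: [-3.14, 0.0, 1.541]
ft_force: [0.2, 0.4, -0.9]
opening: 0.632
```

Run:
```python
from h import *
s=env.state();print(s['t'],s['eef_pos'])
im=env.read_camera('scene')
save('s7',cv2.resize(im[170:220,310:380],None,fx=10,fy=10,interpolation=cv2.INTER_CUBIC))
```

```text
14.35 [440.1951698   81.63110058 146.97391824]
```

View pics/s7.png

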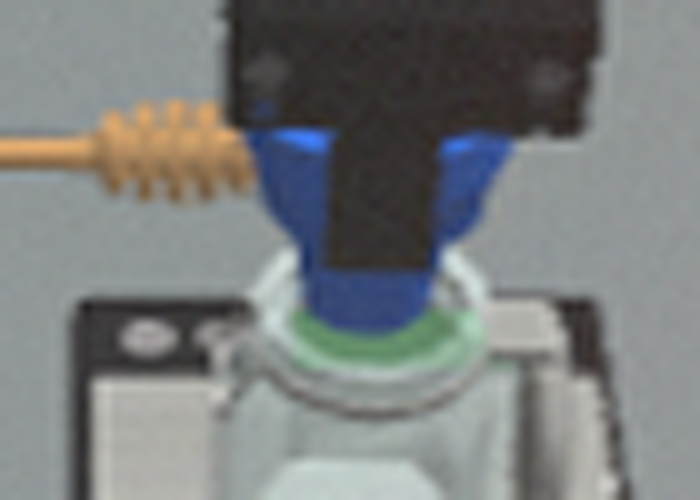

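drive_tool([
  {"dx": 0, "dy": 0.5, "dz": -6, "yaw": 0},
  {"dx": 0, "dy": 0, "dz": -6, "yaw": 0},
  {"dx": 0, "dy": 0, "dz": -6, "yaw": 0},
  {"dx": 0, "dy": 0, "dz": -5, "yaw": 0},
  {"dx": 0, "dy": 0, "dz": 0, "yaw": 0},
])

```text
t: 14.82
eef_pos: [440.1, 82.8, 123.7]
tcp_rot: [-3.14, 0.0, 1.542]
ft_force: [0.4, 0.1, -1.8]
opening: 0.628
```

drive_tool([
  {"dx": 0, "dy": 0, "dz": -3, "yaw": 0},
  {"dx": 0, "dy": 0, "dz": -3, "yaw": 0},
  {"dx": 0, "dy": 0, "dz": 0, "yaw": 0},
])

```text
t: 15.07
eef_pos: [440.4, 82.9, 118.4]
tcp_rot: [-3.141, 0.0, 1.542]
ft_force: [0.1, 0.2, -1.6]
opening: 0.627
```

drive_tool([
  {"dx": 0, "dy": 0, "dz": -1.5, "yaw": 0},
  {"dx": 0, "dy": 0, "dz": 0, "yaw": 0},
])

```text
t: 15.23
eef_pos: [440.5, 82.9, 117.3]
tcp_rot: [3.142, 0.0, 1.542]
ft_force: [0.2, -0.3, -0.6]
opening: 0.628
```

No side force, so it's going in freely. Continuing down.

drive_tool([
  {"dx": 0, "dy": 0, "dz": -2, "yaw": 0},
  {"dx": 0, "dy": 0, "dz": 0, "yaw": 0},
])

```text
t: 15.4
eef_pos: [440.5, 82.9, 115.2]
tcp_rot: [3.142, -0.0, 1.542]
ft_force: [-0.4, 0.0, -1.5]
opening: 0.629
```

drive_tool([
  {"dx": 0, "dy": 0, "dz": -1, "yaw": 0},
  {"dx": 0, "dy": 0, "dz": 0, "yaw": 0},
])

```text
t: 15.57
eef_pos: [440.5, 82.9, 114.3]
tcp_rot: [3.142, -0.0, 1.542]
ft_force: [0.9, -0.3, -0.7]
opening: 0.63
```

drive_tool([
  {"dx": 0, "dy": 0, "dz": -0.7, "yaw": 0},
  {"dx": 0, "dy": 0, "dz": 0, "yaw": 0},
])

```text
t: 15.73
eef_pos: [440.6, 82.9, 114.1]
tcp_rot: [3.141, -0.0, 1.542]
ft_force: [-1.4, 0.6, 6.5]
opening: 0.633
```

Contact at the expected 114 mm. Releasing.

drive_tool([
  {"dx": 0, "dy": 0, "dz": 0.2, "yaw": 0},
  {"dx": 0, "dy": 0, "dz": 0, "yaw": 0},
  {"dx": 0, "dy": 0, "dz": 0, "yaw": 0},
  {"dx": 0, "dy": 0, "dz": 0, "yaw": 0},
  {"dx": 0, "dy": 0, "dz": 0, "yaw": 0},
], grip=1.0)

```text
t: 16.15
eef_pos: [440.5, 82.9, 113.8]
tcp_rot: [3.142, 0.0, 1.542]
ft_force: [-0.6, 0.6, 0.2]
opening: 0.929
```

drive_tool([
  {"dx": 0, "dy": 0, "dz": 10, "yaw": 0},
  {"dx": 0, "dy": 0, "dz": 20, "yaw": 0},
  {"dx": 0, "dy": 0, "dz": 20, "yaw": 0},
  {"dx": 0, "dy": 0, "dz": 20, "yaw": 0},
  {"dx": 0, "dy": 0, "dz": 0, "yaw": 0},
])

```text
t: 16.57
eef_pos: [441.7, 83.0, 186.7]
tcp_rot: [3.137, -0.0, 1.542]
ft_force: [0.6, -0.1, 0.7]
opening: 1.003
```

drive_tool([
  {"dx": 0, "dy": -20, "dz": 0, "yaw": 0},
  {"dx": 0, "dy": -30, "dz": 0, "yaw": 0},
  {"dx": 0, "dy": -30, "dz": 0, "yaw": 0},
  {"dx": 0, "dy": -20, "dz": 0, "yaw": 0},
  {"dx": 0, "dy": 0, "dz": 0, "yaw": 0},
])

```text
t: 16.98
eef_pos: [440.5, -19.7, 183.3]
tcp_rot: [-3.141, 0.0, 1.539]
ft_force: [0.3, 0.4, -0.5]
opening: 1.0
```

```bash
cat > stack.py <<'E'
from h import *
import sys
tag,X,Y,Z,R=sys.argv[1],*map(float,sys.argv[2:6])
s=env.state();print(s['t'],s['eef_pos'])
for n in sys.argv[6:]:
    c=cal(n);im=env.read_camera(n);u=proj((X,Y,Z),n,c)[0];print(n,u,[np.round(atz(u+d,n,Z,c)-[X,Y,Z],2)[:2] for d in [(1,0),(0,1)]])
    hw=30 if n!='wrist' else 55
    x,y=np.round(u).astype(int);v=im.copy();ring(v,c,n,X,Y,Z,R)
    f=780/4/hw; sl=np.s_[max(y-hw,0):y+hw,x-hw:x+hw]
    save(tag+n,cv2.resize(np.hstack([im[sl],v[sl]]),None,fx=f,fy=f,interpolation=cv2.INTER_CUBIC))
E
python3 stack.py k1 440.2 82.8 140 30 scene wrist
```

```text
16.9833 [440.50428322 -19.65190714 183.30884396]
scene [347.44816565 189.32992806] [array([-0.02,  2.22]), array([ 3.39, -0.16])]
wrist [313.82301214  49.11983282] [array([ 0.58, -0.02]), array([-0.02, -0.54])]
```

View pics/k1scene.png

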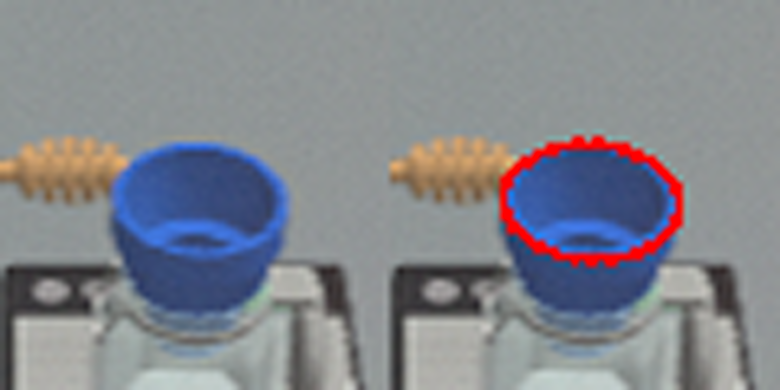

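View pics/k1wrist.png

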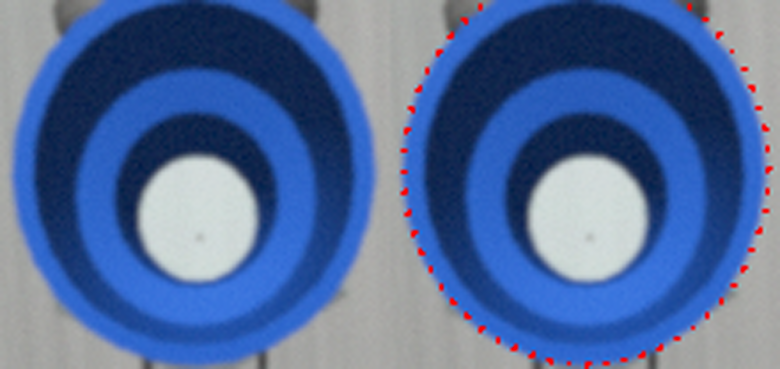

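The funnel is seated level, with its rim ring matching z=140. Next is the fine strainer.

drive_tool([
  {"dx": -2, "dy": -25, "dz": 0, "yaw": 0},
  {"dx": -2, "dy": -30, "dz": 0, "yaw": 0},
  {"dx": -2, "dy": -30, "dz": 0, "yaw": 0},
  {"dx": -2, "dy": -30, "dz": 0, "yaw": 0},
  {"dx": -2, "dy": -30, "dz": 0, "yaw": 0},
])

```text
t: 17.5
eef_pos: [430.5, -162.3, 183.6]
tcp_rot: [-3.142, -0.0, 1.543]
ft_force: [-0.2, -0.4, -0.4]
opening: 1.0
```

drive_tool([
  {"dx": -2, "dy": -30, "dz": -10, "yaw": 0},
  {"dx": -2, "dy": -30, "dz": -10, "yaw": 0},
  {"dx": -2, "dy": -20, "dz": 0, "yaw": 0},
  {"dx": 0, "dy": 0, "dz": 0, "yaw": 0},
  {"dx": 0, "dy": 0, "dz": 0, "yaw": 0},
])

```text
t: 17.92
eef_pos: [424.5, -241.7, 163.3]
tcp_rot: [-3.141, -0.001, 1.541]
ft_force: [0.6, 1.4, 0.0]
opening: 0.999
```

```bash
python3 stack.py k2 424.5 -244.6 44 32.5 wrist scene
```

```text
17.9167 [ 424.54133115 -241.71247419  163.30499152]
wrist [319.18035168 188.93161869] [array([ 0.88, -0.03]), array([-0.03, -0.91])]
scene [210.07791715 214.37994917] [array([-0.02,  2.42]), array([3.44, 0.77])]
```

View pics/k2wrist.png

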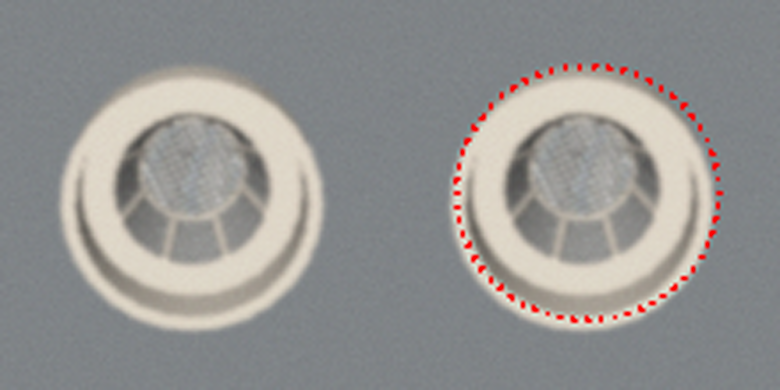

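View pics/k2scene.png

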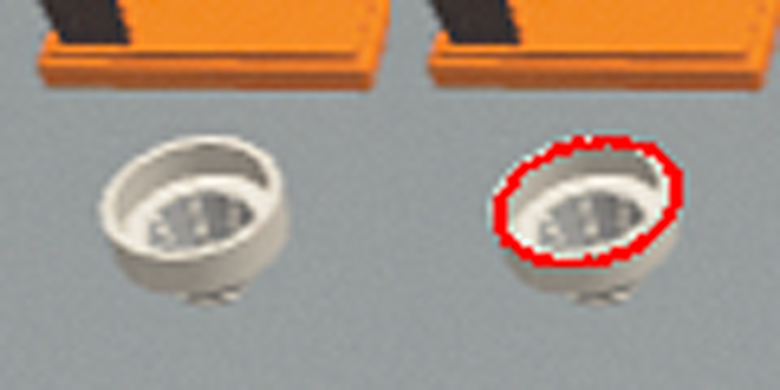

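drive_tool([
  {"dx": -1.8, "dy": -5, "dz": -25, "yaw": 0},
  {"dx": 0, "dy": 0, "dz": -30, "yaw": 0},
  {"dx": 0, "dy": 0, "dz": -30, "yaw": 0},
  {"dx": 0, "dy": 0, "dz": -25, "yaw": 0},
  {"dx": 0, "dy": 0, "dz": 0, "yaw": 0},
])

```text
t: 18.43
eef_pos: [421.6, -244.7, 50.7]
tcp_rot: [-3.137, -0.003, 1.543]
ft_force: [-0.6, -0.2, 0.4]
opening: 0.998
```

drive_tool([
  {"dx": 0, "dy": 0, "dz": 0, "yaw": 0},
  {"dx": 0, "dy": 0, "dz": 0, "yaw": 0},
])

```text
t: 18.6
eef_pos: [423.4, -246.7, 55.1]
tcp_rot: [3.141, 0.001, 1.543]
ft_force: [0.3, 0.7, 0.5]
opening: 1.001
```

```bash
python3 stack.py k3 422.7 -246.7 44 32.5 wrist
```

```text
18.6 [ 423.41508135 -246.7107955    55.1149049 ]
wrist [318.29245541 231.93180719] [array([ 0.57, -0.02]), array([-0.02, -0.61])]
```

View pics/k3wrist.png

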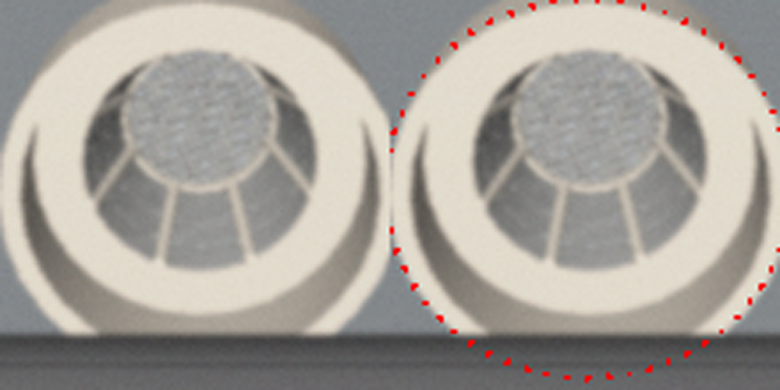

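drive_tool([
  {"dx": 0, "dy": 0, "dz": -12, "yaw": 0},
  {"dx": 0, "dy": 0, "dz": -12, "yaw": 0},
  {"dx": 0, "dy": 0, "dz": -10, "yaw": 0},
  {"dx": 0, "dy": 0, "dz": -5, "yaw": 0},
  {"dx": 0, "dy": 0, "dz": 0, "yaw": 0},
])

```text
t: 19.07
eef_pos: [422.7, -247.0, 14.7]
tcp_rot: [-3.141, -0.0, 1.542]
ft_force: [-0.1, 0.1, -0.8]
opening: 1.0
```

drive_tool([
  {"dx": 0, "dy": 0, "dz": 0, "yaw": 0},
  {"dx": 0, "dy": 0, "dz": 0, "yaw": 0},
  {"dx": 0, "dy": 0, "dz": 0, "yaw": 0},
  {"dx": 0, "dy": 0, "dz": 0, "yaw": 0},
  {"dx": 0, "dy": 0, "dz": 0, "yaw": 0},
], grip=0.0)

```text
t: 19.48
eef_pos: [422.8, -247.2, 15.1]
tcp_rot: [3.141, 0.0, 1.542]
ft_force: [-0.1, 0.5, 0.2]
opening: 0.705
```

drive_tool([
  {"dx": 0, "dy": 0, "dz": 0, "yaw": 0},
  {"dx": 0, "dy": 0, "dz": 0, "yaw": 0},
  {"dx": 0, "dy": 0, "dz": 0, "yaw": 0},
  {"dx": 0, "dy": 0, "dz": 0, "yaw": 0},
])

```text
t: 19.82
eef_pos: [422.9, -247.2, 15.1]
tcp_rot: [3.141, 0.0, 1.542]
ft_force: [-0.5, -0.7, 6.2]
opening: 0.687
```

```bash
python3 stack.py k4 423.4 -246.7 44 32.5 wrist
```

```text
19.8167 [ 422.87865457 -247.20007457   15.10323392]
wrist [321.11736123 263.83956256] [array([ 0.45, -0.01]), array([-0.01, -0.5 ])]
```

View pics/k4wrist.png

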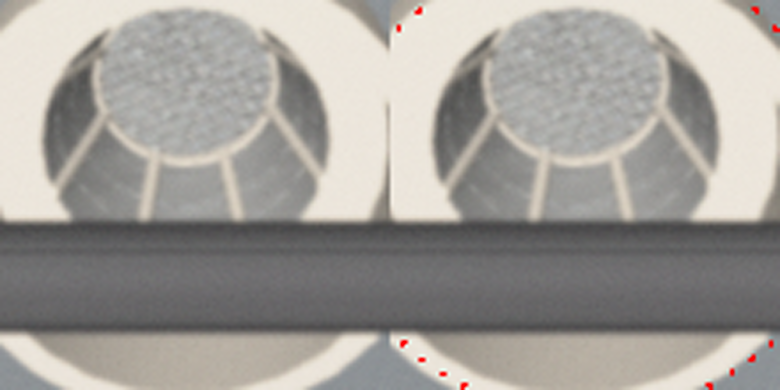

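drive_tool([
  {"dx": 0, "dy": 0, "dz": 10, "yaw": 0},
  {"dx": 0, "dy": 0, "dz": 35, "yaw": 0},
  {"dx": 0, "dy": 0, "dz": 35, "yaw": 0},
  {"dx": 0, "dy": 0, "dz": 35, "yaw": 0},
  {"dx": 0, "dy": 0, "dz": 35, "yaw": 0},
])

```text
t: 20.28
eef_pos: [422.2, -246.7, 167.0]
tcp_rot: [-3.141, -0.0, 1.542]
ft_force: [1.7, -0.7, -1.2]
opening: 0.691
```

drive_tool([
  {"dx": 2, "dy": 30, "dz": 10, "yaw": 0},
  {"dx": 2, "dy": 30, "dz": 0, "yaw": 0},
  {"dx": 2, "dy": 30, "dz": 0, "yaw": 0},
  {"dx": 2, "dy": 30, "dz": 0, "yaw": 0},
  {"dx": 2, "dy": 30, "dz": 0, "yaw": 0},
])

```text
t: 20.7
eef_pos: [432.2, -95.7, 175.5]
tcp_rot: [3.141, 0.0, 1.541]
ft_force: [1.1, -0.0, -1.1]
opening: 0.691
```

drive_tool([
  {"dx": 2, "dy": 30, "dz": 0, "yaw": 0},
  {"dx": 2, "dy": 30, "dz": 0, "yaw": 0},
  {"dx": 2, "dy": 30, "dz": 0, "yaw": 0},
  {"dx": 1, "dy": 30, "dz": 0, "yaw": 0},
  {"dx": 0, "dy": 20, "dz": 0, "yaw": 0},
])

```text
t: 21.12
eef_pos: [439.2, 45.1, 175.4]
tcp_rot: [3.142, -0.0, 1.542]
ft_force: [0.4, 0.2, -0.5]
opening: 0.686
```

drive_tool([
  {"dx": 0, "dy": 20, "dz": 0, "yaw": 0},
  {"dx": 0, "dy": 15, "dz": 0, "yaw": 0},
  {"dx": 0, "dy": 5, "dz": 0, "yaw": 0},
  {"dx": 0, "dy": 0, "dz": 0, "yaw": 0},
  {"dx": 0, "dy": 0, "dz": 0, "yaw": 0},
])

```text
t: 21.53
eef_pos: [439.6, 82.6, 175.0]
tcp_rot: [3.142, 0.0, 1.542]
ft_force: [-0.4, -1.3, -1.2]
opening: 0.693
```

```bash
cat > al.py <<'E'
from h import *
import sys
tag=sys.argv[1];A=[float(k) for k in sys.argv[2:]]
s=env.state();print(s['t'],s['eef_pos'])
im=env.read_camera('scene');c=cal('scene');v=im.copy()
for i in range(0,len(A),4): ring(v,c,'scene',*A[i:i+4],col=[(255,0,0),(255,255,0),(0,255,0)][i//4])
sl=np.s_[145:215,310:385]
save(tag,cv2.resize(np.hstack([im[sl],v[sl]]),None,fx=5.3,fy=5.3,interpolation=cv2.INTER_CUBIC))
save(tag+'w',env.read_camera('wrist'))
E
python3 al.py k5 439.9 82.6 140 30 439.6 82.6 204 32.5 439.6 82.6 160 15.5
```

```text
21.5333 [439.57884876  82.60182234 175.04721202]
```

View pics/k5.png

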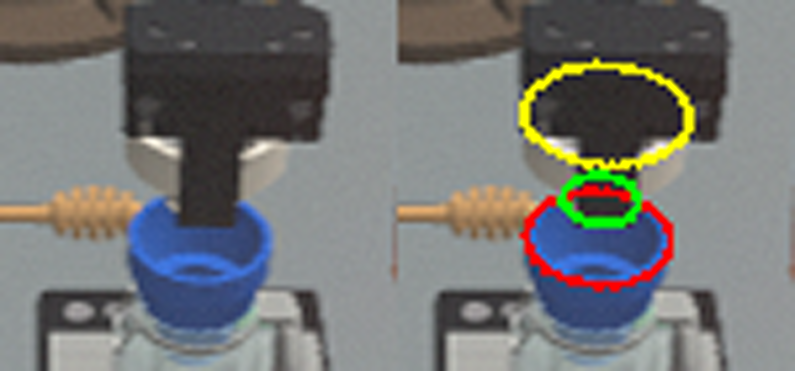

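View pics/k5w.png

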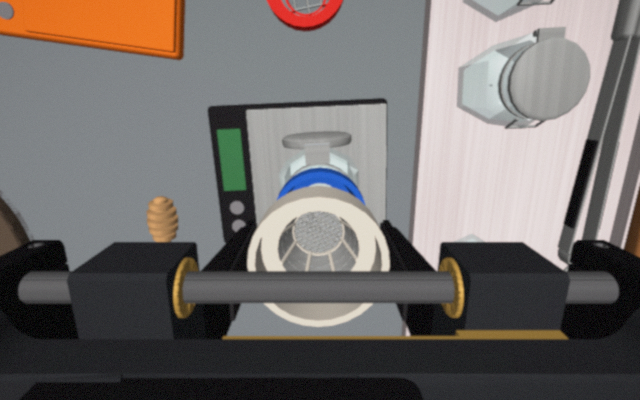

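drive_tool([
  {"dx": 0.4, "dy": 0, "dz": -8, "yaw": 0},
  {"dx": 0, "dy": 0, "dz": -8, "yaw": 0},
  {"dx": 0, "dy": 0, "dz": -7, "yaw": 0},
  {"dx": 0, "dy": 0, "dz": -6, "yaw": 0},
  {"dx": 0, "dy": 0, "dz": 0, "yaw": 0},
])

```text
t: 22.05
eef_pos: [439.5, 82.7, 144.4]
tcp_rot: [-3.139, 0.0, 1.541]
ft_force: [0.5, 0.1, -1.1]
opening: 0.687
```

drive_tool([
  {"dx": 0, "dy": 0, "dz": -3, "yaw": 0},
  {"dx": 0, "dy": 0, "dz": -3, "yaw": 0},
  {"dx": 0, "dy": 0, "dz": -3, "yaw": 0},
  {"dx": 0, "dy": 0, "dz": 0, "yaw": 0},
])

```text
t: 22.38
eef_pos: [440.0, 83.0, 136.4]
tcp_rot: [-3.141, 0.0, 1.542]
ft_force: [-0.1, -0.8, -1.1]
opening: 0.692
```

drive_tool([
  {"dx": 0, "dy": 0, "dz": -2, "yaw": 0},
  {"dx": 0, "dy": 0, "dz": 0, "yaw": 0},
])

```text
t: 22.55
eef_pos: [440.1, 82.9, 134.7]
tcp_rot: [3.142, 0.0, 1.542]
ft_force: [-0.2, -0.0, -1.7]
opening: 0.691
```

drive_tool([
  {"dx": 0, "dy": 0, "dz": -2, "yaw": 0},
  {"dx": 0, "dy": 0, "dz": 0, "yaw": 0},
])

```text
t: 22.72
eef_pos: [440.1, 82.9, 132.7]
tcp_rot: [-3.142, 0.0, 1.542]
ft_force: [-0.1, 0.8, -0.9]
opening: 0.689
```

drive_tool([
  {"dx": 0, "dy": 0, "dz": -1, "yaw": 0},
  {"dx": 0, "dy": 0, "dz": 0, "yaw": 0},
])

```text
t: 22.88
eef_pos: [440.1, 82.9, 131.8]
tcp_rot: [3.142, 0.0, 1.542]
ft_force: [-0.3, 0.1, -1.0]
opening: 0.69
```

drive_tool([
  {"dx": 0, "dy": 0, "dz": -0.7, "yaw": 0},
  {"dx": 0, "dy": 0, "dz": 0, "yaw": 0},
])

```text
t: 23.05
eef_pos: [440.2, 82.9, 131.2]
tcp_rot: [3.141, -0.0, 1.542]
ft_force: [-0.1, -0.4, 0.3]
opening: 0.687
```

drive_tool([
  {"dx": 0, "dy": 0, "dz": -0.3, "yaw": 0},
  {"dx": 0, "dy": 0, "dz": 0, "yaw": 0},
])

```text
t: 23.22
eef_pos: [440.2, 82.9, 131.1]
tcp_rot: [3.141, -0.0, 1.542]
ft_force: [-0.9, -0.2, 3.5]
opening: 0.69
```

drive_tool([
  {"dx": 0, "dy": 0, "dz": 0.2, "yaw": 0},
  {"dx": 0, "dy": 0, "dz": 0, "yaw": 0},
  {"dx": 0, "dy": 0, "dz": 0, "yaw": 0},
  {"dx": 0, "dy": 0, "dz": 0, "yaw": 0},
  {"dx": 0, "dy": 0, "dz": 0, "yaw": 0},
], grip=1.0)

```text
t: 23.63
eef_pos: [440.1, 82.9, 131.0]
tcp_rot: [3.142, 0.0, 1.542]
ft_force: [0.6, 0.1, -0.1]
opening: 0.971
```

drive_tool([
  {"dx": 0, "dy": 0, "dz": 10, "yaw": 0},
  {"dx": 0, "dy": 0, "dz": 20, "yaw": 0},
  {"dx": 0, "dy": 0, "dz": 20, "yaw": 0},
  {"dx": 0, "dy": 0, "dz": 15, "yaw": 0},
  {"dx": 0, "dy": 0, "dz": 0, "yaw": 0},
])

```text
t: 24.05
eef_pos: [441.1, 83.0, 198.4]
tcp_rot: [3.137, -0.0, 1.542]
ft_force: [-0.4, 1.0, 0.5]
opening: 1.001
```

drive_tool([
  {"dx": 0, "dy": -20, "dz": 0, "yaw": 0},
  {"dx": 0, "dy": -30, "dz": 0, "yaw": 0},
  {"dx": 0, "dy": -30, "dz": 0, "yaw": 0},
  {"dx": 0, "dy": -10, "dz": 0, "yaw": 0},
  {"dx": 0, "dy": 0, "dz": 0, "yaw": 0},
])

```text
t: 24.47
eef_pos: [440.0, -8.7, 195.4]
tcp_rot: [-3.141, 0.0, 1.539]
ft_force: [-0.2, 0.4, 0.7]
opening: 1.0
```

```bash
python3 stack.py k6 439.9 82.8 160 32.5 scene wrist
```

```text
24.4667 [439.96950365  -8.70483924 195.41961497]
scene [347.93475366 182.26532796] [array([-0.02,  2.18]), array([ 3.4 , -0.17])]
wrist [314.61253283  67.38493694] [array([ 0.57, -0.02]), array([-0.02, -0.54])]
```

View pics/k6scene.png

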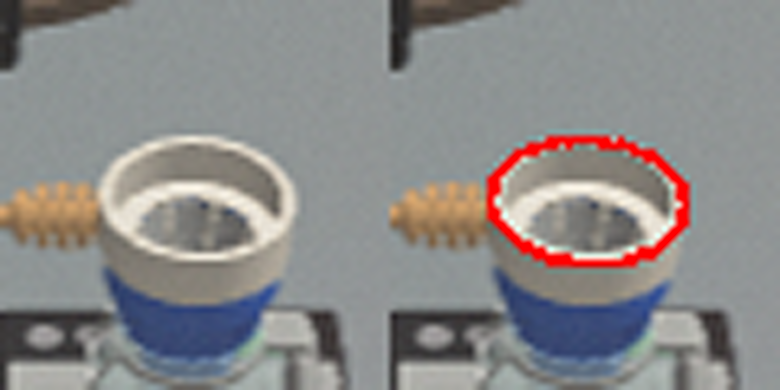

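View pics/k6wrist.png

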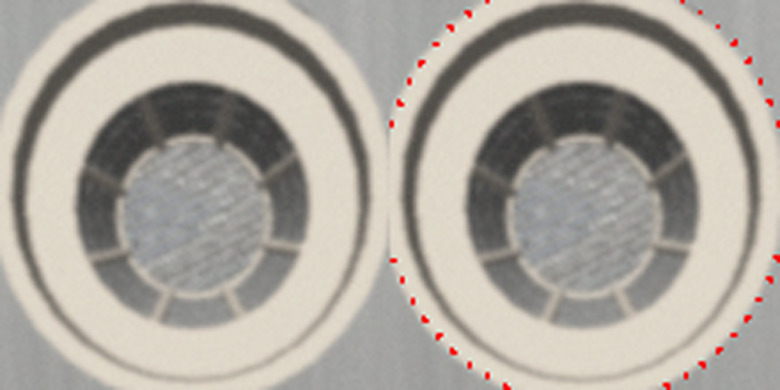

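The fine strainer is seated level, with its ring at z=160. Now the coarse one.

drive_tool([
  {"dx": 0, "dy": 25, "dz": 0, "yaw": 0},
  {"dx": -1, "dy": 30, "dz": 0, "yaw": 0},
  {"dx": -1, "dy": 30, "dz": 0, "yaw": 0},
  {"dx": -1, "dy": 30, "dz": 0, "yaw": 0},
  {"dx": -1, "dy": 30, "dz": 0, "yaw": 0},
])

```text
t: 24.98
eef_pos: [435.4, 140.5, 195.9]
tcp_rot: [-3.141, -0.0, 1.543]
ft_force: [0.7, 0.4, 0.3]
opening: 1.002
```

drive_tool([
  {"dx": -1, "dy": 30, "dz": 0, "yaw": 0},
  {"dx": -1, "dy": 30, "dz": 0, "yaw": 0},
  {"dx": -1, "dy": 30, "dz": -15, "yaw": 0},
  {"dx": 0, "dy": 18, "dz": -15, "yaw": 0},
  {"dx": 0, "dy": 0, "dz": 0, "yaw": 0},
])

```text
t: 25.4
eef_pos: [431.3, 249.4, 163.7]
tcp_rot: [-3.139, 0.001, 1.546]
ft_force: [0.3, -0.7, -0.9]
opening: 0.998
```

drive_tool([
  {"dx": 0, "dy": 0, "dz": 0, "yaw": 0},
  {"dx": 0, "dy": 0, "dz": 0, "yaw": 0},
])

```text
t: 25.57
eef_pos: [432.7, 246.2, 166.2]
tcp_rot: [-3.141, 0.0, 1.543]
ft_force: [0.3, 0.4, 0.1]
opening: 1.001
```

```bash
python3 stack.py k7 432.8 248.4 35 34.5 wrist scene
```

```text
25.5667 [432.69429183 246.16649076 166.17073306]
wrist [319.08900978 180.10275035] [array([ 0.91, -0.02]), array([-0.02, -0.93])]
scene [413.30531158 220.63194029] [array([-0.02,  2.43]), array([ 3.39, -0.6 ])]
```

View pics/k7wrist.png

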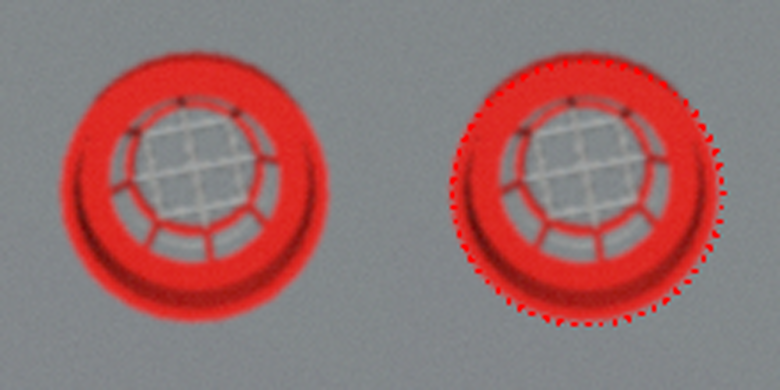

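View pics/k7scene.png

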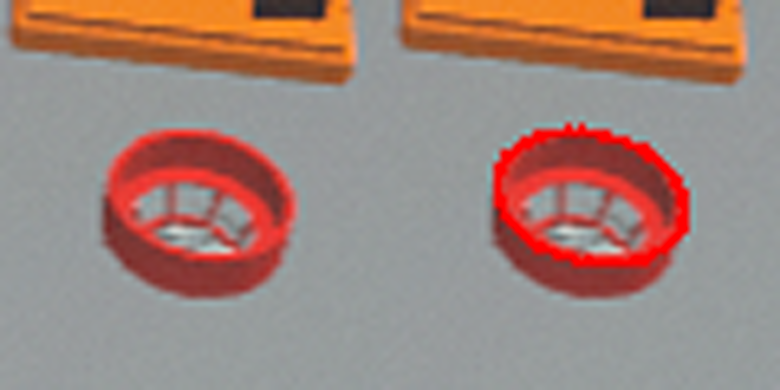

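drive_tool([
  {"dx": -0.8, "dy": 2.2, "dz": -30, "yaw": 0},
  {"dx": 0, "dy": 0, "dz": -30, "yaw": 0},
  {"dx": 0, "dy": 0, "dz": -30, "yaw": 0},
  {"dx": 0, "dy": 0, "dz": -25, "yaw": 0},
  {"dx": 0, "dy": 0, "dz": -15, "yaw": 0},
])

```text
t: 26.08
eef_pos: [432.1, 247.1, 34.4]
tcp_rot: [-3.141, 0.001, 1.54]
ft_force: [0.7, 0.2, 0.2]
opening: 0.999
```

drive_tool([
  {"dx": 0, "dy": 0, "dz": -8, "yaw": 0},
  {"dx": 0, "dy": 0, "dz": 0, "yaw": 0},
  {"dx": 0, "dy": 0, "dz": 0, "yaw": 0},
])

```text
t: 26.33
eef_pos: [432.8, 247.9, 28.7]
tcp_rot: [3.141, -0.0, 1.541]
ft_force: [0.0, -0.1, 0.9]
opening: 1.002
```

drive_tool([
  {"dx": -0.5, "dy": 0.4, "dz": -8, "yaw": 0},
  {"dx": 0, "dy": 0, "dz": -8, "yaw": 0},
  {"dx": 0, "dy": 0, "dz": -4, "yaw": 0},
  {"dx": 0, "dy": 0, "dz": 0, "yaw": 0},
  {"dx": 0, "dy": 0, "dz": 0, "yaw": 0},
])

```text
t: 26.75
eef_pos: [431.7, 248.5, 7.9]
tcp_rot: [-3.141, 0.0, 1.542]
ft_force: [0.7, 0.7, 0.2]
opening: 1.001
```

drive_tool([
  {"dx": 0, "dy": 0, "dz": 0, "yaw": 0},
  {"dx": 0, "dy": 0, "dz": 0, "yaw": 0},
  {"dx": 0, "dy": 0, "dz": 0, "yaw": 0},
  {"dx": 0, "dy": 0, "dz": 0, "yaw": 0},
  {"dx": 0, "dy": 0, "dz": 0, "yaw": 0},
], grip=0.0)

```text
t: 27.17
eef_pos: [431.9, 248.6, 8.2]
tcp_rot: [3.141, -0.0, 1.542]
ft_force: [-0.2, 0.3, 0.7]
opening: 0.723
```

drive_tool([
  {"dx": 0, "dy": 0, "dz": 0, "yaw": 0},
  {"dx": 0, "dy": 0, "dz": 0, "yaw": 0},
  {"dx": 0, "dy": 0, "dz": 0, "yaw": 0},
  {"dx": 0, "dy": 0, "dz": 0, "yaw": 0},
])

```text
t: 27.5
eef_pos: [431.9, 248.6, 8.2]
tcp_rot: [3.141, -0.0, 1.542]
ft_force: [0.1, -1.0, 4.5]
opening: 0.723
```

drive_tool([
  {"dx": 0, "dy": 0, "dz": 10, "yaw": 0},
  {"dx": 0, "dy": 0, "dz": 35, "yaw": 0},
  {"dx": 0, "dy": 0, "dz": 35, "yaw": 0},
  {"dx": 0, "dy": 0, "dz": 35, "yaw": 0},
  {"dx": 0, "dy": 0, "dz": 35, "yaw": 0},
])

```text
t: 27.92
eef_pos: [431.3, 248.3, 160.3]
tcp_rot: [-3.141, 0.0, 1.542]
ft_force: [0.3, 0.1, -0.9]
opening: 0.722
```

drive_tool([
  {"dx": 0, "dy": 0, "dz": 28, "yaw": 0},
  {"dx": 2, "dy": -20, "dz": 0, "yaw": 0},
  {"dx": 2, "dy": -30, "dz": 0, "yaw": 0},
  {"dx": 2, "dy": -30, "dz": 0, "yaw": 0},
  {"dx": 2, "dy": -30, "dz": 0, "yaw": 0},
])

```text
t: 28.33
eef_pos: [439.3, 137.5, 186.8]
tcp_rot: [3.141, -0.0, 1.543]
ft_force: [0.7, -0.3, -0.6]
opening: 0.724
```

drive_tool([
  {"dx": 0, "dy": -30, "dz": 0, "yaw": 0},
  {"dx": 0, "dy": -18, "dz": 0, "yaw": 0},
  {"dx": 0, "dy": -8, "dz": 0, "yaw": 0},
  {"dx": 0, "dy": 0, "dz": 0, "yaw": 0},
  {"dx": 0, "dy": 0, "dz": 0, "yaw": 0},
])

```text
t: 28.75
eef_pos: [439.8, 82.8, 186.4]
tcp_rot: [3.141, -0.0, 1.541]
ft_force: [-0.4, -0.2, -1.1]
opening: 0.727
```

```bash
python3 al.py k8 439.7 82.6 160 32.5 439.7 82.7 212.5 34.5; python3 -c "
from h import *
print(env.state()['eef_pos'])"
```

```text
28.75 [439.8394801   82.79719843 186.35666854]
[439.783612    83.40070842 186.13746323]
```

View pics/k8.png

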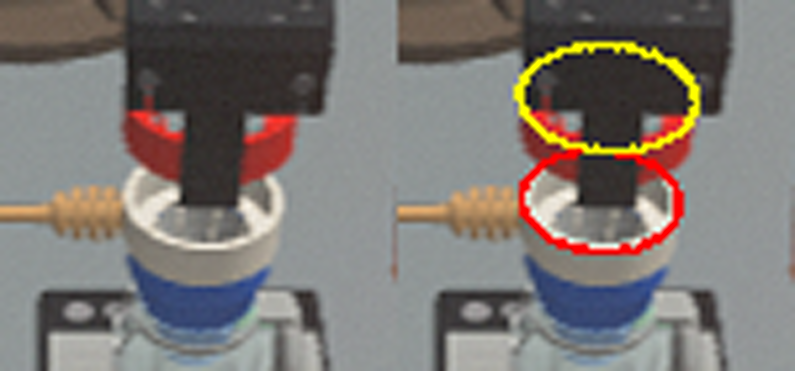

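View pics/k8w.png

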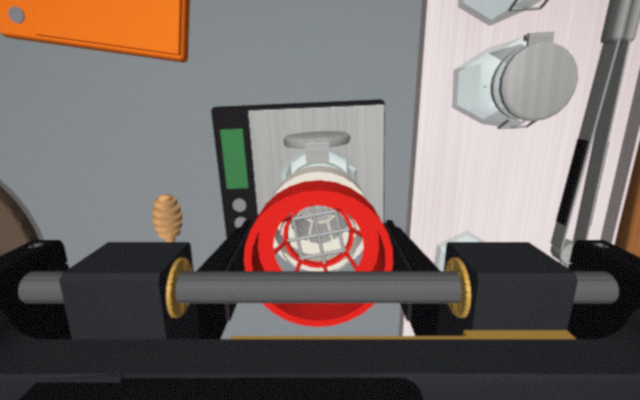

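drive_tool([
  {"dx": 0, "dy": -0.7, "dz": -8, "yaw": 0},
  {"dx": 0, "dy": 0, "dz": -7, "yaw": 0},
  {"dx": 0, "dy": 0, "dz": -5, "yaw": 0},
  {"dx": 0, "dy": 0, "dz": -3, "yaw": 0},
  {"dx": 0, "dy": 0, "dz": 0, "yaw": 0},
])

```text
t: 29.27
eef_pos: [439.4, 82.0, 162.1]
tcp_rot: [-3.14, 0.0, 1.542]
ft_force: [-0.4, -0.2, -1.1]
opening: 0.722
```

drive_tool([
  {"dx": 0, "dy": 0, "dz": -2, "yaw": 0},
  {"dx": 0, "dy": 0, "dz": -2, "yaw": 0},
  {"dx": 0, "dy": 0, "dz": 0, "yaw": 0},
])

```text
t: 29.52
eef_pos: [439.8, 81.8, 158.8]
tcp_rot: [-3.142, 0.0, 1.542]
ft_force: [-0.3, -0.6, -0.7]
opening: 0.723
```

drive_tool([
  {"dx": 0, "dy": 0, "dz": -2, "yaw": 0},
  {"dx": 0, "dy": 0, "dz": 0, "yaw": 0},
])

```text
t: 29.68
eef_pos: [439.8, 81.8, 156.9]
tcp_rot: [3.142, 0.0, 1.542]
ft_force: [0.4, -0.4, 0.2]
opening: 0.725
```

drive_tool([
  {"dx": 0, "dy": 0.9, "dz": -2, "yaw": 0},
  {"dx": 0, "dy": 0, "dz": 0, "yaw": 0},
])

```text
t: 29.85
eef_pos: [439.8, 82.8, 154.9]
tcp_rot: [-3.142, -0.0, 1.542]
ft_force: [-0.7, -0.0, 0.3]
opening: 0.722
```

drive_tool([
  {"dx": 0, "dy": 0, "dz": -1.2, "yaw": 0},
  {"dx": 0, "dy": 0, "dz": 0, "yaw": 0},
])

```text
t: 30.02
eef_pos: [439.8, 82.7, 153.7]
tcp_rot: [-3.142, 0.0, 1.542]
ft_force: [0.3, 0.4, -1.7]
opening: 0.725
```

drive_tool([
  {"dx": 0, "dy": 0, "dz": -0.7, "yaw": 0},
  {"dx": 0, "dy": 0, "dz": 0, "yaw": 0},
])

```text
t: 30.18
eef_pos: [439.9, 82.7, 153.2]
tcp_rot: [3.141, 0.0, 1.542]
ft_force: [-0.4, 0.5, -1.0]
opening: 0.725
```

drive_tool([
  {"dx": 0, "dy": 0, "dz": -0.4, "yaw": 0},
  {"dx": 0, "dy": 0, "dz": 0, "yaw": 0},
])

```text
t: 30.35
eef_pos: [439.9, 82.7, 153.2]
tcp_rot: [3.141, -0.0, 1.542]
ft_force: [-1.9, 1.0, 5.3]
opening: 0.726
```

drive_tool([
  {"dx": 0, "dy": 0, "dz": 0.1, "yaw": 0},
  {"dx": 0, "dy": 0, "dz": 0, "yaw": 0},
  {"dx": 0, "dy": 0, "dz": 0, "yaw": 0},
  {"dx": 0, "dy": 0, "dz": 0, "yaw": 0},
  {"dx": 0, "dy": 0, "dz": 0, "yaw": 0},
], grip=1.0)

```text
t: 30.77
eef_pos: [439.8, 82.7, 152.8]
tcp_rot: [-3.142, 0.0, 1.542]
ft_force: [-0.2, 0.2, 0.2]
opening: 0.985
```

drive_tool([
  {"dx": 0, "dy": 0, "dz": 5, "yaw": 0},
  {"dx": 0, "dy": 0, "dz": 15, "yaw": 0},
  {"dx": 0, "dy": 0, "dz": 20, "yaw": 0},
  {"dx": 0, "dy": 0, "dz": 20, "yaw": 0},
  {"dx": 0, "dy": 0, "dz": 0, "yaw": 0},
])

```text
t: 31.18
eef_pos: [441.1, 82.8, 216.1]
tcp_rot: [3.136, -0.0, 1.542]
ft_force: [0.8, 1.0, -0.8]
opening: 0.995
```

drive_tool([
  {"dx": 0, "dy": -20, "dz": 0, "yaw": 0},
  {"dx": 0, "dy": -30, "dz": 0, "yaw": 0},
  {"dx": 0, "dy": -30, "dz": 0, "yaw": 0},
  {"dx": 0, "dy": -20, "dz": 0, "yaw": 0},
  {"dx": 0, "dy": 0, "dz": 0, "yaw": 0},
])

```text
t: 31.6
eef_pos: [439.8, -19.8, 212.6]
tcp_rot: [3.142, 0.0, 1.539]
ft_force: [-0.2, 0.7, -0.1]
opening: 1.003
```

```bash
python3 stack.py k9 439.8 82.7 180 34.5 scene wrist; python3 -c "
from h import *
save('sfull',env.read_camera('scene'))"
```

```text
31.6 [439.81875218 -19.83429705 212.62558923]
scene [348.39598686 175.01648917] [array([-0.02,  2.14]), array([ 3.42, -0.17])]
wrist [314.03936205  46.11638642] [array([ 0.55, -0.02]), array([-0.02, -0.51])]
```

View pics/k9scene.png

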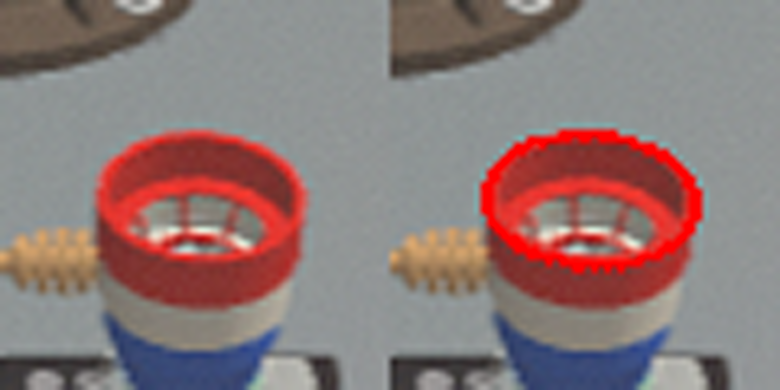

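View pics/k9wrist.png

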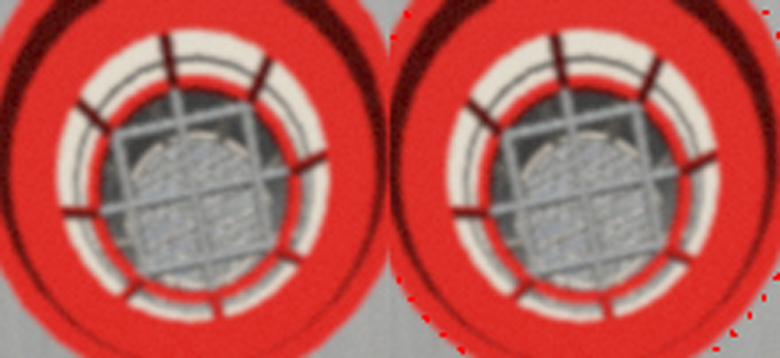

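View pics/sfull.png

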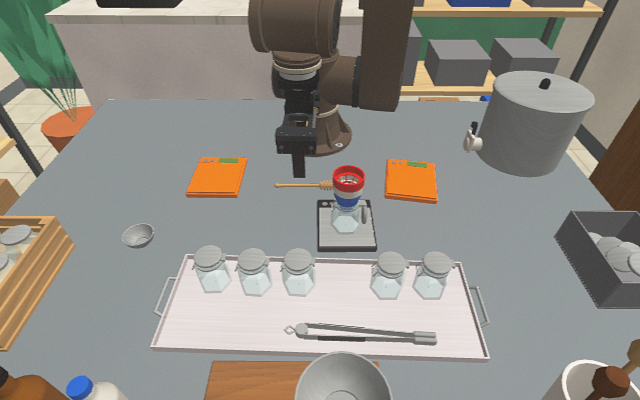

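drive_tool([
  {"dx": 0, "dy": 0, "dz": 0, "yaw": 0},
  {"dx": 0, "dy": 0, "dz": 0, "yaw": 0},
  {"dx": 0, "dy": 0, "dz": 0, "yaw": 0},
])

```text
t: 32.0
eef_pos: [439.8, -16.6, 212.8]
tcp_rot: [3.142, -0.0, 1.543]
ft_force: [0.4, -0.1, -0.2]
opening: 0.996
```

```bash
python3 -c "
from cell import env
print(env.state()['ft_force'],env.job_done())"
```

```text
the job is handed in; nothing more can be done
[ 0.39877658 -0.14724641 -0.16049395] None
```

The job is done and handed in at about 32 s. The open jar stands on the black scale, and I seated the funnel, then the fine strainer, then the coarse strainer on it, in that order.

- **Seating:** each part touched down within about 0.5 mm of the height worked out from the given sizes. In the scene and wrist pictures the rims fitted level rings drawn at z = 140, 160 and 180 mm.
- **Closed jars:** in the last scene picture all five still stand in the tray where they were. The gripper had let go and was well clear of the stack.
- **Where a check disagreed:** the wrist picture I gripped the jar by put it about 2.5 mm too far in y. It therefore stands about 2.5 mm off the platform's centre, at about (440, 82.7) against (440, 85). I measured it again before placing the funnel and lined the rest of the stack up on where the jar actually stands.

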